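Refit a label printer's platen roller by way of a V-rest and zero its gap knob

ROBOT

A 6-joint arm with a two-finger parallel gripper is mounted at the origin on the work surface. World frame = base frame: x ahead of the robot, y to its left, z up, the work surface at z = 0. Lengths are in m, angles in rad, forces in N, time in s.
With the tool pointing down it reaches from about 0.3 to 0.775 m from the base axis. Payload 14.6 kg.
Tool frame: the origin (TCP) lies midway between the tips of the shut fingers; the grasp point (between the pads) lies 19 mm behind it (ctrl.tcp_to_grasp is the distance from the TCP to the grasp point, in m); x points along the fingers, y is the direction in which the jaws open and shut, and the axes are right-handed (so a half turn about x gives the same grasp; the last joint's range is limited). The gripper opens to 94 mm and grips with 3 to 60 N. Pads are 16 mm wide; open, the fingers measure 119 mm over their backs; the gripper's body (75 mm by 177 mm) begins 78 mm behind the grasp point.
Start: joints at [1.23, 0.3, 1.521, -0, 1.321, -0.067], TCP at [0.149, 0.53, 0.173] pointing down, gripper open.
Joint ranges: [-3.03, 3.03], [-0.79, 2.21], [0.23, 2.52], [-1.04, 4.18], [0, 3.07], [-2.55, 2.55]. Speed limits (rad/s): [2.22, 2.22, 2.57, 3.14, 3.14, 3.14].

INTERFACE

Orientations are given as [roll, pitch, yaw] about the fixed x, y, z axes, in that order (R = Rz(yaw) Ry(pitch) Rx(roll)).
In Python, from station import ctrl gives the robot as it stands.
- The arm moves only by the tool jog_arm, never from a script. Its argument "rows" is one flat list of numbers, 7 for each row, row after row: the shift along the world's x, y, z in m, then the turn, a rotation vector about the world's x, y, z in degrees, then the closure, from 0 (fully open) to 1 (shut). A call has 1 to 8 rows; each row shifts and turns the commanded pose from where the row before left it; what a row does not reach is not made up. A row lasts 1/12 s, in which the tool goes at most 41.7 mm and 7.16 degrees, less where a joint would pass 70% of its speed; a pose out of reach is approached as far as the arm can. A call with a gripper value outside its range is refused whole. The fingers move at their own pace and stop on an object; "squeeze" is the grip in N (left out, the last holds). Time passes only in rows, so rows that do not move let the fingers close. It gives the time, the measured TCP pose, the force and the opening at its end, in the units of the state.
- ctrl.get_obs(): the state, without advancing time (a new reading comes with each control period).
- ctrl.camera(name): name is "side" or "top"; returns (picture, depth): 420x560x3 uint8, red, green, blue; 420x560 float32, m along the optical axis (not along the pixel's ray), 0 where there is no reading.
- ctrl.camera_model(name): a dict with "K" (3x3 intrinsics, pixels), "extrinsics" (4x4, takes a point from camera to world coordinates). Camera axes: x right, y down, z forward; pixel columns grow to the right and rows downward; lengths in m; the calibration is good to about 2 mm. A picture is of the moment at which its call begins. camera_model takes no time and is no camera call.
- ctrl.hand_in(): hands the job in, once; it reports no verdict.
The state is a dict: "time_s": time; "qpos": joint angles; "joint_vel": joint speeds; "tau": joint torques, N m; "ee_pos": TCP position; "eef_rot": TCP orientation; "force": force on the tool from outside, world axes, zero at the start; "moment": the same for the moment, N m; "grip_width": finger opening in m.
Only numpy, scipy, OpenCV 4.12 (cv2) and the standard library are available. Lean on these libraries where they do the work, as an engineer would, in place of code of your own. Each camera call takes 0.05 s, during which the arm holds its last target.

TASK

Take the platen roller (the longer rod, with the thick rubber sleeve) out of the storage rack by its hub end, lay it in the sloping V-rest and let go, then pick it up again by the middle of its sleeve and lay it gently in the two open bearings of the label printer, with its hub at the knob's side. After that turn the printer's knob until its pointer reads zero, and let go. Leave the other rod and the other things on the desk alone.

Things in the scene. Friction and masses are not known exactly. Their poses are not given: they have to be found in the camera images.
- rack: Grey plastic storage block 175 x 75 x 75 mm, fixed; origin at the centre of its underside, x along its length. Two round sockets of 32 mm bore and 65 mm depth (floor 10 mm above the desk) at x = -45 and +45 mm: one holds the platen roller, the other the spare rod, either way round.
- roller: Platen roller, upright in the rack. Origin at the centre of its plain end, z along its axis to the hub end, which is up at the start. Along z: steel journal 14 mm diameter 0 to 25 mm, black rubber sleeve 28 mm diameter 25 to 135, journal 14 mm 135 to 160, pale plastic hub 24 mm 160 to 185. About 0.18 kg. May lean 3 degrees. Its turn about its own axis means nothing.
- roller_mid (a point): Centre of the roller's rubber sleeve, on the axis (80 mm from the plain end); axes as roller.
- roller_hub (a point): Centre of the roller's hub, on the axis (172.5 mm from the plain end), where it is taken from the rack; gripped lightly here and tilted, the roller sags in the fingers, so grip it firmly; axes as roller.
- spare_mid (a point): Middle of the other rod in the rack, to be left alone: 129 mm long, grey sleeve 20 mm diameter with a 10 mm steel stub on top, no hub; its top is 139 mm above the desk.
- rest: Steel base plate of the V-rest, fixed, 200 x 100 x 10 mm, x from -105 to +95 mm; x is level and points to the side of the V's high end. At the V's low end a stop plate (face 80 mm down the V from cradle) carries the roller's plain end; the roller lies hub end high, the hub's centre 92.5 mm up the V from cradle and free all round.
- cradle: The fixed sloping V. Origin: where the roller's sleeve centre lies when it is home in the V, 112 mm above the desk. x up along the V, 45 degrees above level; y level across it; z square to it, up out of the V. Two 90 degree V-supports 14 mm thick at x = -41 and +41 mm carry the sleeve; their arms end at y = +-21, z = +1 mm. Between them 68 mm are free for fingers, down to z = -40 mm.
- printer: Open label printer, fixed, 220 mm deep (x) and 315 mm wide (y from -100 to +215 mm); origin on the desk below the middle of the bearings, front towards -x, the knob on its +y side. Deck 45 mm high, console under the knob 73 mm, rear block (x 75 to 110 mm) 82 mm high; behind it the opened black cover reaches to x = 215 mm and about 80 mm height.
- seat (a point): Sleeve centre of the roller when it lies in the printer's bearings, 105 mm above the desk; axes as printer, y from the roller's plain end to its hub. Bearings: two steel plates 8 mm thick at y = -66 and +66 mm with open 90 degree V notches 45 mm wide at the top, 13 mm above this point; the journals lie in them with about 7 mm play along y. Deck 60 mm below.
- knob (a joint): Angle of the knob, rad: 0 when its pointer stands at the long raised zero mark on the dial's edge, on the printer's front (-x) side; positive anticlockwise seen from above, starts between 0.5 and 1.3, stops at -0.4 and 1.7. Stiff (0.05 N m), stays where it is left.
- knob_grip (a point): Point to grip on the knob's upright bar, on the knob's axis, 101 mm above the desk; turns with the knob. Bar 48 mm long (x), 12 mm thick (y), top 12 mm above this point; its round foot (50 mm across) 18 mm below. White pointer at the bar's -x end. At joint 0 the axes are the printer's; the knob lies at printer x = -35, y = +165 mm.
- scanner: Hand-held bar-code scanner lying on the desk, 173 mm long, 34 mm high; origin on its underside. Leave alone.
- mouse: Black computer mouse, 105 x 60 x 35 mm. Leave alone.
- stapler: Stapler, 140 x 36 x 57 mm. Leave alone.
- marker: Marker pen lying on the desk, 125 x 18 mm. Leave alone.
- stamp: Wooden hand stamp standing upright, 40 mm across, 70 mm high. Leave alone.
- bottle: White closed bottle, 56 mm across, 120 mm high. Leave alone.

How it is judged:
On the way, in this order (a step that is already met when the one before it is completed fails the run):
1. the roller is out of the rack, held by its hub end (contact force between roller and the fingers above 0.5 N and distance between the grasp point and roller_hub below 0.035 m and height (world z) of roller_mid above 0.13 m), for 0.05 s.
2. the roller lies home in the V-rest (centre of the sleeve within 15 mm along the V and 5 mm across it, axis within 5 degrees), let go and at rest (x of roller_mid in the frame of cradle between -0.015 and 0.015 m and y of roller_mid in the frame of cradle between -0.005 and 0.005 m and z of roller_mid in the frame of cradle between -0.005 and 0.005 m and angle between the z axis of roller and the x axis of cradle, either way round below 0.09 rad and contact force between roller and the fingers below 0.2 N and linear speed of roller below 0.03 m/s), for 0.2 s.
3. the roller is held by the middle of its sleeve (grasp point within 30 mm of it), more than 50 mm away from the V-rest (contact force between roller and the fingers above 0.5 N and distance between the grasp point and roller_mid below 0.03 m and distance between roller_mid and cradle above 0.05 m), for 0.05 s.
4. the roller lies in both bearings of the printer, hub at the knob's side, let go and at rest, the knob not yet turned to zero (x of roller_mid in the frame of seat between -0.005 and 0.005 m and y of roller_mid in the frame of seat between -0.01 and 0.01 m and z of roller_mid in the frame of seat between -0.005 and 0.005 m and angle between the z axis of roller and the y axis of seat, either way round below 0.06 rad and y of roller_hub in the frame of seat above 0.05 m and contact force between roller and the fingers below 0.2 N and linear speed of roller below 0.03 m/s), for 0.2 s.
5. the knob's pointer reads zero (within 0.12 rad) (value of joint knob between -0.12 and 0.12 rad), for 0.1 s.
At the end, for the whole second after the job is handed in: The roller lies at rest in both bearings of the printer (sleeve centre within 5 mm of its seat in height and across, 10 mm along; axis within 3.4 degrees), its hub at the knob's side, and the knob stands still within 0.12 rad of zero (all of step 4 and all of step 5 and velocity of joint knob between -0.05 and 0.05 rad/s); the robot touches nothing.
It fails at once if the roller is dropped or thrown (moving faster than 0.6 m/s while not held) (contact force between roller and the fingers below 0.05 N and linear speed of roller above 0.6 m/s).
It fails at once if the spare rod is moved more than 20 mm (distance of spare_mid from where it was at the start of the episode above 0.02 m).
It fails at once if another thing on the desk is moved more than 25 mm (distance of any of scanner, mouse, stapler, marker, stamp, bottle from where it was at the start of the episode above 0.025 m).
It also fails if it takes over 64 s, if anything falls off the work surface, if the arm or the gripper's body presses on something with over 40 N, if the wrist force passes 120 N, or if a joint passes its speed limit or range.

## Working session

There is one attempt and no reset: what is moved stays moved. The work goes in short steps, Python scripts to look and compute and a tool call to move; the robot and the scene stay as the last step left them, time stands still between calls to the robot, and variables do not carry over. Pictures are saved under pics/ and viewed, and the job is handed in when it is done.

Besides the shell and the picture viewer there is one more tool, called as name(argument=value, ...), one argument or row to a line, values as JSON. jog_arm: Moves the arm, as the interface text tells. Its arguments: {"type":"object","properties":{"rows":{"type":"array"},"squeeze":{"type":"number"}},"required":["rows"]}

```bash
ls; mkdir -p pics; python3 - <<'E'
from station import ctrl
import cv2, numpy as np
for n in ("side","top"):
    p,d=ctrl.camera(n); m=ctrl.camera_model(n)
    cv2.imwrite(f"pics/{n}0.png",p[:,:,::-1]); np.savez(f"{n}0.npz",p=p,d=d,K=m["K"],E=m["extrinsics"])
    print(n,m["K"],np.round(m["extrinsics"],3))
print(ctrl.get_obs(), ctrl.tcp_to_grasp)
E
```

```text
pics
side [[380.02327091   0.         274.01522823]
 [  0.         380.02327091 210.2362933 ]
 [  0.           0.           1.        ]] [[ 0.725 -0.419  0.547  0.037]
 [-0.689 -0.44   0.576 -0.491]
 [-0.001 -0.794 -0.608  0.678]
 [ 0.     0.     0.     1.   ]]
top [[483.64937729   0.         277.8612915 ]
 [  0.         483.64937729 209.99937535]
 [  0.           0.           1.        ]] [[-0.008 -0.992  0.128  0.376]
 [-1.     0.008 -0.003  0.065]
 [ 0.002 -0.128 -0.992  1.423]
 [ 0.     0.     0.     1.   ]]
{'time_s': 0.1, 'qpos': array([ 1.23040296e+00,  3.00418047e-01,  1.52151410e+00,  7.52329653e-06,
        1.32064867e+00, -6.65842719e-02]), 'joint_vel': array([-6.11041985e-04, -2.87895428e-03,  9.93969035e-04, -2.45255506e-05,
       -1.00486435e-04, -3.82431014e-04]), 'tau': array([-1.91431727e-04, -5.32642686e+01, -3.53281975e+01,  7.08428957e-02,
        2.35204987e-02, -1.04131368e-05]), 'ee_pos': array([0.14862824, 0.52927507, 0.17224377]), 'eef_rot': array([-1.64475506,  1.56980814, -1.91856601]), 'force': array([ 0.53657134, -0.97170364, -0.36424922]), 'moment': array([-0.02389564,  0.05878359,  0.06126695]), 'grip_width': 0.09378817468125394} 0.0188
```

View pics/side0.png

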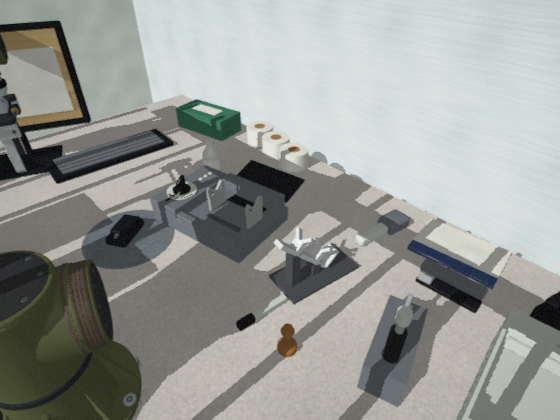

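View pics/top0.png

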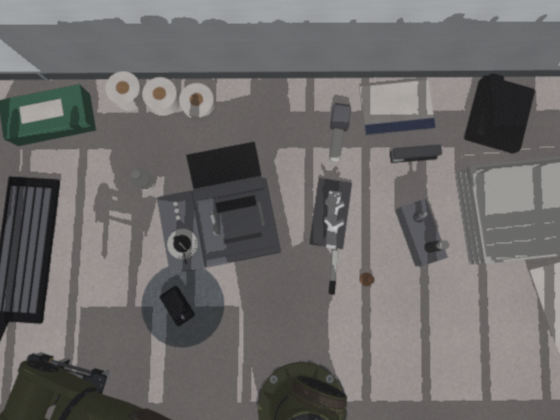

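```bash
cat > h.py <<'E'
import numpy as np, cv2
def load(n):
    z=np.load(n+".npz"); return z["p"],z["d"],z["K"],z["E"]
def cloud(d,K,E):
    v,u=np.mgrid[:d.shape[0],:d.shape[1]]
    P=np.stack([(u-K[0,2])/K[0,0]*d,(v-K[1,2])/K[1,1]*d,d],-1)
    return P@E[:3,:3].T+E[:3,3]
def ray(u,v,K,E,z):
    r=E[:3,:3]@np.array([(u-K[0,2])/K[0,0],(v-K[1,2])/K[1,1],1]); o=E[:3,3]
    return o+r*(z-o[2])/r[2]
def proj(P,K,E):
    P=np.atleast_2d(P); c=(P-E[:3,3])@E[:3,:3]; q=c@K.T; return q[:,:2]/q[:,2:]
def crop(p,u0,v0,u1,v1,f,name):
    cv2.imwrite(name,cv2.resize(p[v0:v1,u0:u1,::-1],None,fx=f,fy=f,interpolation=cv2.INTER_CUBIC))
E
python3 - <<'E'
from h import *
p,d,K,E=load("top0")
crop(p,150,130,290,280,5,"pics/t_pr.png")
crop(p,290,130,460,290,4.5,"pics/t_rk.png")
C=cloud(d,K,E)
print([ (C[v,u].round(3)) for u,v in [(420,233),(421,214),(434,246),(331,215),(210,215),(300,150),(360,240)]])
ps,ds,Ks,Es=load("side0")
crop(ps,340,270,480,410,5,"pics/s_rk.png")
crop(ps,140,150,300,260,5,"pics/s_pr.png")
crop(ps,255,215,375,315,6,"pics/s_rest.png")
E
```

```text
[array([ 0.483, -0.335,  0.076]), array([ 0.531, -0.326,  0.121]), array([ 0.443, -0.35 ,  0.143]), array([ 0.536, -0.088,  0.067]), array([0.533, 0.246, 0.12 ]), array([ 0.741, -0.007,  0.004]), array([ 0.469, -0.179,  0.003])]
```

View pics/t_pr.png

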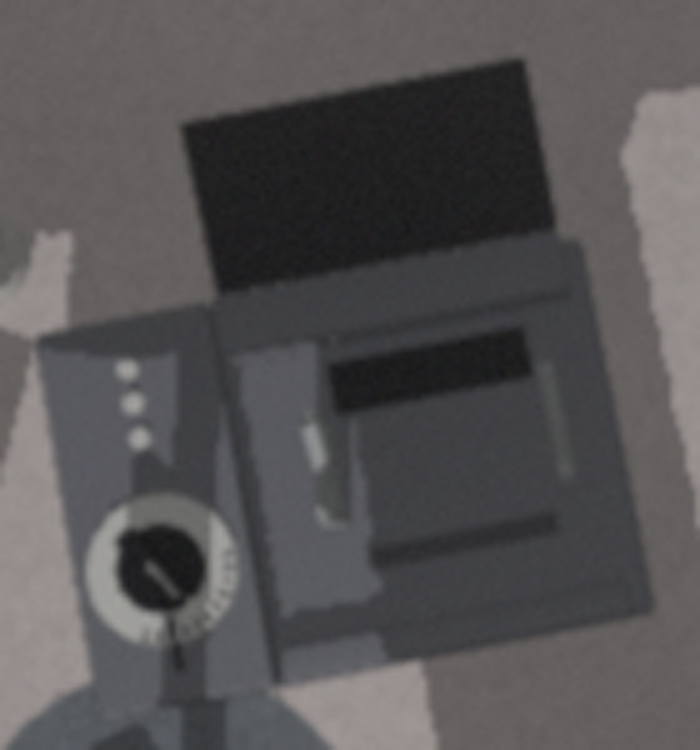

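View pics/t_rk.png

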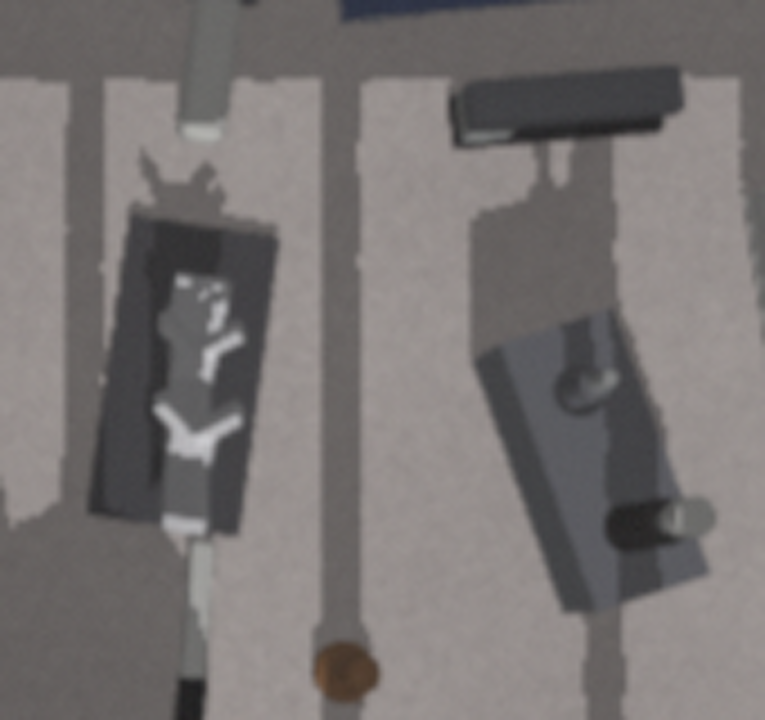

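View pics/s_rk.png

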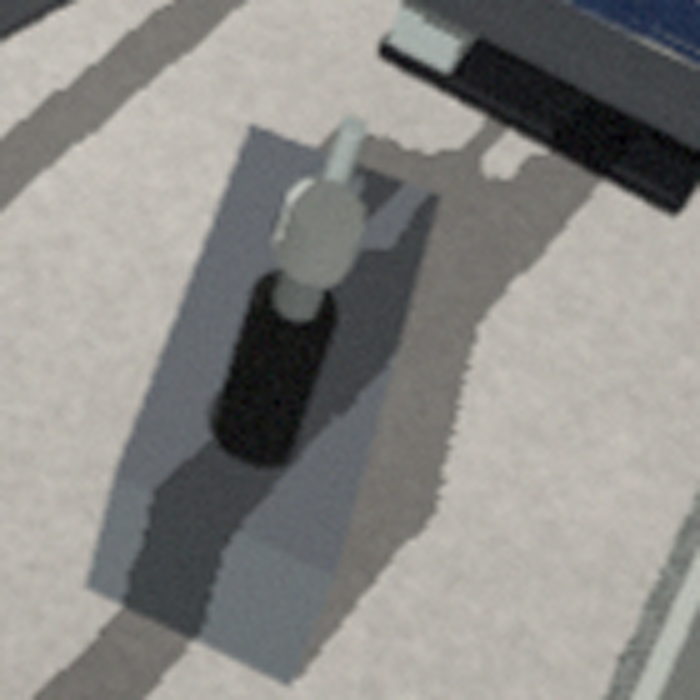

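View pics/s_pr.png

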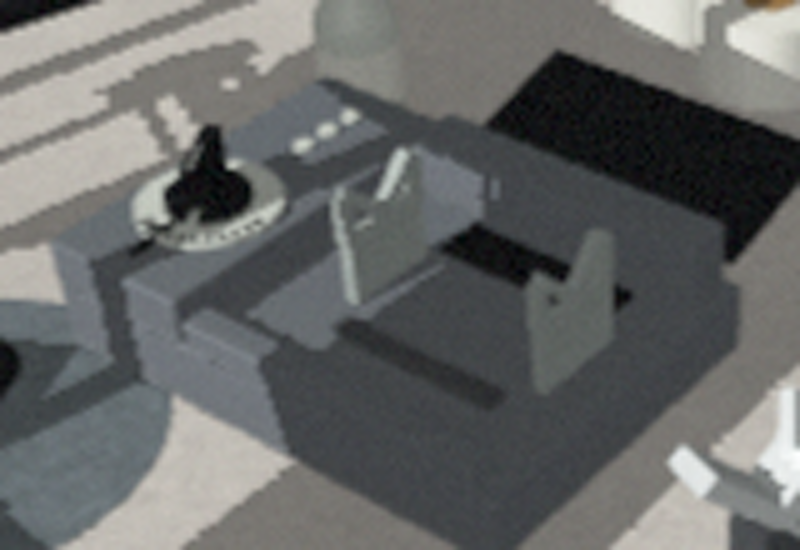

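View pics/s_rest.png

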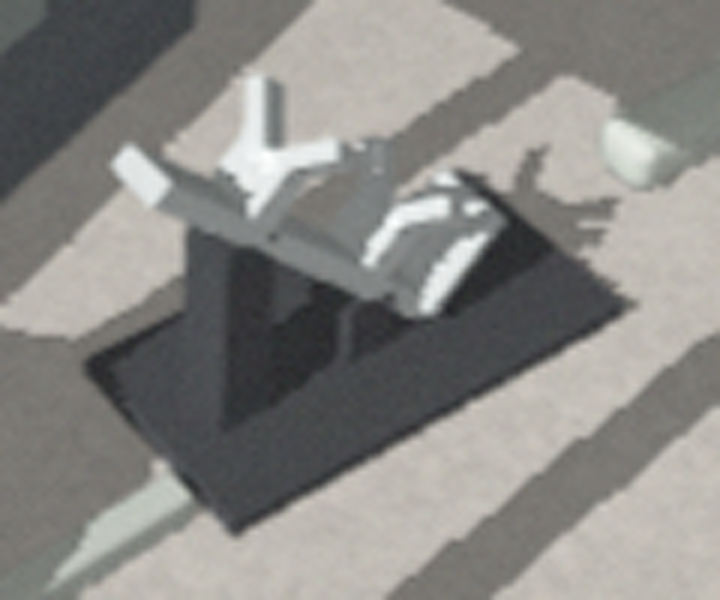

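```bash
cat > fit.py <<'E'
from h import *
from scipy.optimize import least_squares
T=load("top0"); S=load("side0")
def tf(q,M):
    c,s=np.cos(q[2]),np.sin(q[2]); M=np.asarray(M,float)
    return np.c_[q[0]+c*M[:,0]-s*M[:,1], q[1]+s*M[:,0]+c*M[:,1], M[:,2]]
def fit(corr,q0):
    # corr: list of (cam, modelpts, pixels)
    f=lambda q: np.concatenate([(proj(tf(q,M),c[2],c[3])-P).ravel() for c,M,P in corr])
    r=least_squares(f,q0,loss="soft_l1"); return r.x, f(r.x).reshape(-1,2).round(1)
tc=lambda a,u,v,f: np.array(a)/f+[u-0.5+.5/f,v-0.5+.5/f]
E
cat > f1.py <<'E'
from fit import *
C=cloud(*T[1:]); Cs=cloud(*S[1:])
m=(abs(C[...,2])<.03); print("desk z top",np.median(C[m][:,2]),C[m][:,2].std()); m=(abs(Cs[...,2])<.03); print("side",np.median(Cs[m][:,2]),Cs[m][:,2].std())
# rack; direction: world -x dir corners. model x length: yaw guess
R=[[-.0875,-.0375,.075],[-.0875,.0375,.075],[.0875,.0375,.075],[.0875,-.0375,.075]]
# in top picture: near robot(bottom) right, bottom left, top left, top right with model x pointing far (+x world)
q,r=fit([(T,R,tc([[710,572],[597,612],[505,343],[615,305]],290,130,4.5)),(S,R,tc([[335,572],[120,483],[252,127],[438,197]],340,270,5))],[.48,-.34,0.3])
print("rack",q.round(4),r.tolist())
B=[[.095,-.05,.01],[.095,.05,.01],[-.105,.05,.01],[-.105,-.05,.01]]
# rest x towards robot: yaw ~ pi
q2,r=fit([(T,B,tc([[88,513],[238,533],[278,238],[133,211]],290,130,4.5)),(S,B,tc([[88,362],[235,515],[632,303],[450,170]],255,215,6))],[.53,-.09,np.pi])
print("rest",q2.round(4),r.tolist())
P=[[-.11,-.1,.045],[.11,-.1,.082],[.215,-.1,.08],[.11,.215,.073],[-.11,.215,.073],[-.035,.165,.083]]
q3,r=fit([(T,[P[1],P[3],P[5]],tc([[580,240],[37,343],[162,568]],150,130,5)),(S,[P[1],P[4],P[5]],tc([[725,222],[55,245],[210,205]],140,150,5))],[.53,.2,0])
print("printer",q3.round(4),r.tolist())
print("rack heights along")
E
python3 f1.py
```

```text
desk z top 0.001480402424582361 0.006255379609279775
side -0.001434875878449593 0.007459223497923325
rack [ 0.4862 -0.347   0.3097] [[0.5, 0.7], [0.2, 0.3], [-1.0, 0.6], [-0.5, 0.8], [0.8, 0.9], [-0.6, -1.8], [0.3, -1.0], [1.3, -0.6]]
rest [ 0.5447 -0.0933  2.9802] [[-0.2, 0.2], [0.4, 1.0], [0.6, -0.2], [-0.5, 0.7], [-0.4, -1.4], [0.3, 0.8], [-0.1, -0.7], [2.9, -1.4]]
printer [0.5212 0.1712 0.1933] [[0.4, -2.2], [-0.4, -0.2], [0.4, 1.4], [4.2, 1.5], [-2.1, -0.9], [-0.6, -2.6]]
rack heights along
```

```bash
cat > ov.py <<'E'
from fit import *
def box(x0,x1,y0,y1,z0,z1):
    c=[[x,y,z] for x in(x0,x1) for y in(y0,y1) for z in(z0,z1)]
    return [(c[a],c[b]) for a,b in [(0,1),(2,3),(4,5),(6,7),(0,2),(1,3),(4,6),(5,7),(0,4),(1,5),(2,6),(3,7)]]
def circ(c,a,b,r,n=24):
    t=np.linspace(0,2*np.pi,n+1); p=[np.array(c)+r*(np.cos(x)*np.array(a)+np.sin(x)*np.array(b)) for x in t]
    return list(zip(p[:-1],p[1:]))
def roller(c,ax,lab=0):
    # c centre of sleeve, ax toward hub
    ax=np.array(ax,float);ax/=np.linalg.norm(ax);a=np.cross(ax,[.3,.5,.8]);a/=np.linalg.norm(a);b=np.cross(ax,a);s=[]
    for z,r in [(-80,7),(-55,14),(55,14),(80,12),(105,12)]: s+=circ(np.array(c)+ax*z/1e3,a,b,r/1e3)
    return s
s2=np.sqrt(.5)
def cr(p): # cradle->rest local
    p=np.asarray(p,float); return np.array([s2*p[0]-s2*p[2],p[1],.112+s2*p[0]+s2*p[2]])
def segs(rack,rest,pr):
    o=[]
    def add(q,ss,col):
        for a,b in ss: o.append((*tf(q,[a,b]),col))
    add(rack,box(-.0875,.0875,-.0375,.0375,0,.075)+circ([-.045,0,.075],[1,0,0],[0,1,0],.016)+circ([.045,0,.075],[1,0,0],[0,1,0],.016),(0,255,255))
    add(rest,box(-.105,.095,-.05,.05,0,.01),(0,255,0))
    for x in(-.048,-.034,.034,.048):
        pts=[cr([x,-.021,.001]),cr([x,0,-.0198]),cr([x,.021,.001])]
        add(rest,[(pts[0],pts[1]),(pts[1],pts[2])],(0,0,255))
    add(pr,box(-.11,.11,-.1,.215,0,.045)+box(.075,.11,-.1,.13,.045,.082)+circ([-.035,.165,.083],[1,0,0],[0,1,0],.025),(255,255,0))
    for y in(-.07,-.062,.062,.07):
        pts=[[-.0225,y,.118],[0,y,.0955],[.0225,y,.118]]
        add(pr,[(pts[0],pts[1]),(pts[1],pts[2])],(0,0,255))
    return o
def draw(cam,o,u0,v0,u1,v1,f,name):
    p,d,K,E=cam; im=cv2.resize(p[v0:v1,u0:u1,::-1],None,fx=f,fy=f,interpolation=cv2.INTER_CUBIC)
    for a,b,col in o:
        q=(proj([a,b],K,E)-[u0-.5,v0-.5])*f
        cv2.line(im,tuple(int(i) for i in q[0]),tuple(int(i) for i in q[1]),col,1)
    cv2.imwrite(name,im)
E
cat > f2.py <<'E'
from ov import *
import sys
o=segs([0.4862,-0.347,0.3097],[0.5447,-0.0933,2.9802],[0.5212,0.1712,0.1933])
draw(T,o,150,130,330,280,4.4,"pics/ovT1.png")
draw(S,o,140,150,300,260,5,"pics/ovS1.png")
draw(S,o,255,215,375,315,6,"pics/ovS2.png")
draw(T,o,290,130,460,290,3.7,"pics/ovT2.png")
E
python3 f2.py
```

```text
(no output)
```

View pics/ovT1.png

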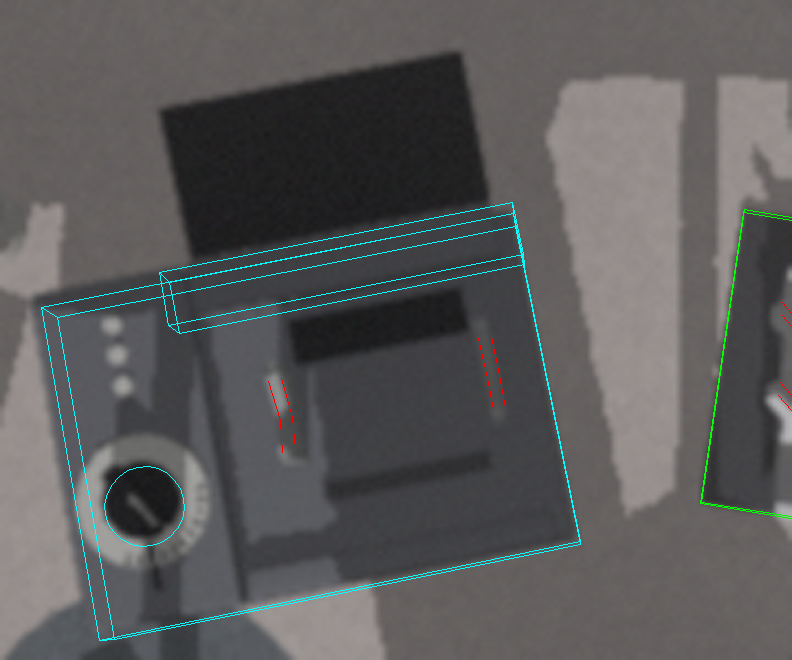

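View pics/ovS1.png

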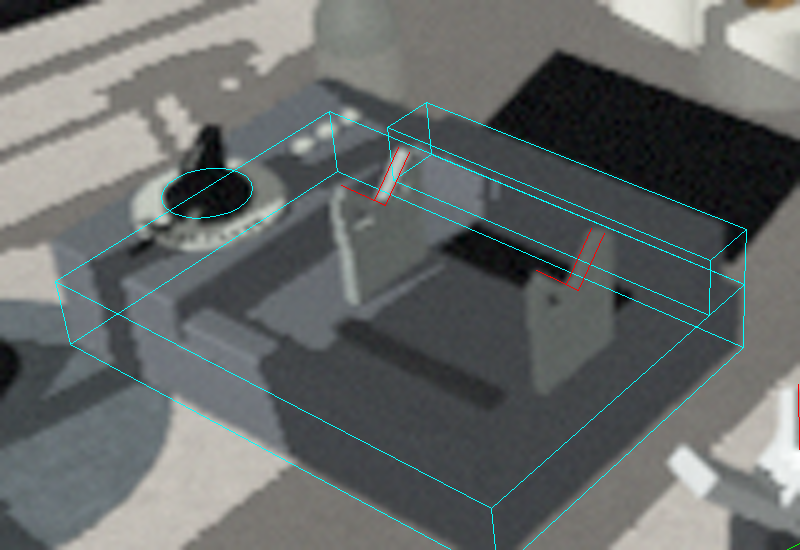

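View pics/ovS2.png

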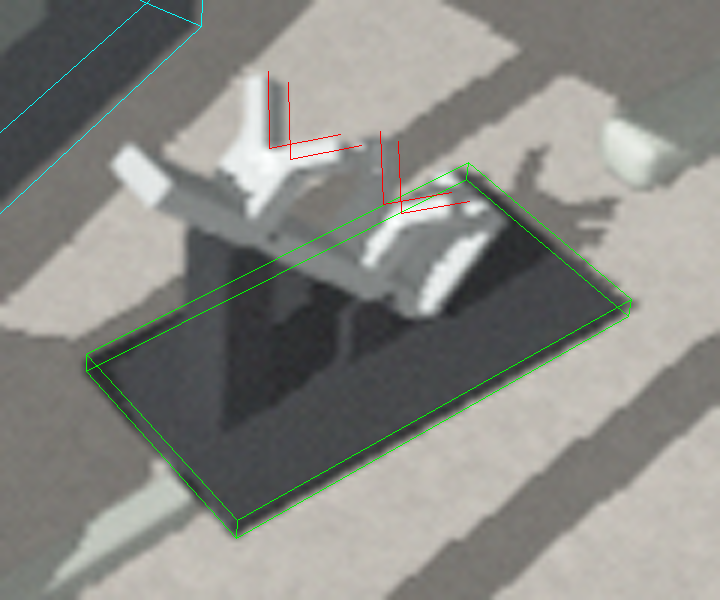

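View pics/ovT2.png

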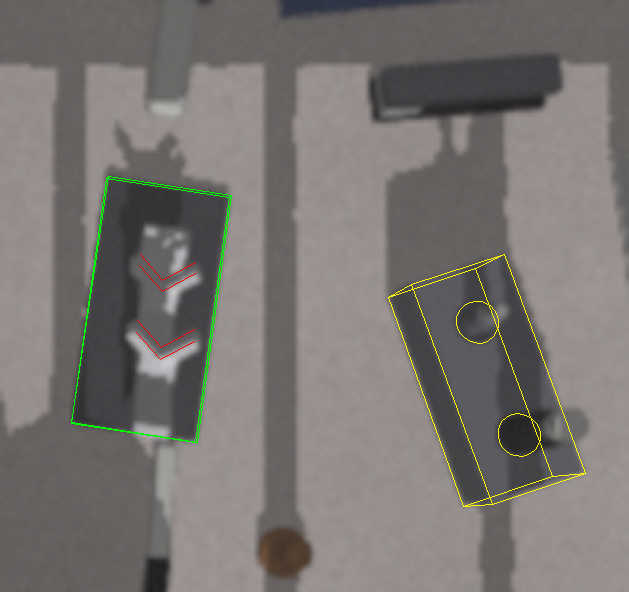

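```bash
python3 - <<'E'
from ov import *
o=segs([0.4862,-0.347,0.3097],[0.5447,-0.0933,2.9802],[0.5212,0.1712,0.1933])
draw(S,[],195,170,275,235,9,"pics/z1.png")
draw(T,[],160,180,270,280,7,"pics/z2.png")
q=np.array([0.5447,-0.0933,2.9802])
for cam in (T,S):
    C=cloud(*cam[1:]).reshape(-1,3); c,s=np.cos(q[2]),np.sin(q[2])
    L=(C-[q[0],q[1],0]); L=np.c_[c*L[:,0]+s*L[:,1],-s*L[:,0]+c*L[:,1],L[:,2]-.112]
    k=(abs(L[:,0])<.12)&(abs(L[:,1])<.05)&(L[:,2]>-.09); L=L[k]
    D=np.c_[s2*(L[:,0]+L[:,2]),L[:,1],s2*(-L[:,0]+L[:,2])]
    print(len(D)); D=D[np.argsort(D[:,0])]; print((D[::max(1,len(D)//60)]*1e3).round().astype(int).tolist())
E
```

```text
729
[[-87, 0, 2], [-84, 11, 4], [-83, 11, -10], [-82, 3, -33], [-81, -2, -4], [-81, 9, -2], [-80, -2, -18], [-80, -6, -33], [-79, -14, -19], [-79, -17, 2], [-78, 2, -23], [-77, -7, -6], [-76, -17, 1], [-50, 24, -5], [-45, -19, -2], [-43, 6, -14], [-40, 1, -16], [-38, -8, -13], [-37, 4, -35], [-36, 10, -19], [-35, -11, -15], [-35, 16, -6], [-34, 11, -10], [-34, 6, -11], [-33, -21, -1], [-32, 2, -38], [-31, -8, -14], [-28, 5, -38], [-21, 2, -37], [-16, 2, -37], [-8, -15, -86], [-2, 8, -39], [7, 0, -37], [30, -15, -61], [36, -25, -1], [38, -7, -13], [40, -10, -9], [42, -28, 0], [44, 4, -42], [45, 3, -37], [46, 11, -3], [46, -9, -31], [47, 2, -29], [48, -5, -37], [48, -27, -2], [49, -13, -23], [49, -4, -25], [50, -10, -36], [51, 2, -29], [55, 3, -36], [61, -15, -39], [64, -9, -42], [71, -15, -37], [75, -1, -38], [79, -6, -42], [84, -14, -40], [89, -12, -38], [92, -8, -42], [97, -12, -49], [99, -2, -48], [101, -5, -47]]
1523
[[-88, 17, -4], [-83, 12, -19], [-82, -17, -3], [-82, 11, -25], [-81, -13, -6], [-81, 15, -44], [-80, 4, -16], [-79, 10, -18], [-68, 13, -55], [-55, 13, -49], [-52, 15, -52], [-48, 21, -2], [-46, 13, -22], [-44, -3, -62], [-42, 13, -38], [-38, 14, -33], [-36, 9, -14], [-36, -9, -36], [-35, 4, -35], [-35, 0, -26], [-34, -7, -29], [-34, 0, -33], [-33, 13, -46], [-22, 13, -44], [-16, 13, -92], [-11, 14, -116], [-9, 12, -112], [-5, -6, -110], [-1, -11, -105], [1, 13, -51], [4, 13, -48], [7, -4, -96], [10, 6, -95], [13, 13, -71], [17, -3, -89], [19, 9, -87], [22, 10, -81], [26, -8, -79], [29, 10, -75], [32, -12, -72], [35, 7, -70], [36, -4, -17], [38, -9, -66], [40, 13, -31], [42, -8, -64], [43, 13, -21], [45, 5, -58], [46, -17, -13], [46, 19, -13], [47, 8, -27], [47, 15, -8], [48, 4, -30], [48, -2, -42], [49, 23, -9], [50, 13, -51], [61, 12, -47], [73, 13, -44], [83, -9, -42], [93, 13, -50], [98, 10, -41], [99, -3, -48]]
```

View pics/z1.png

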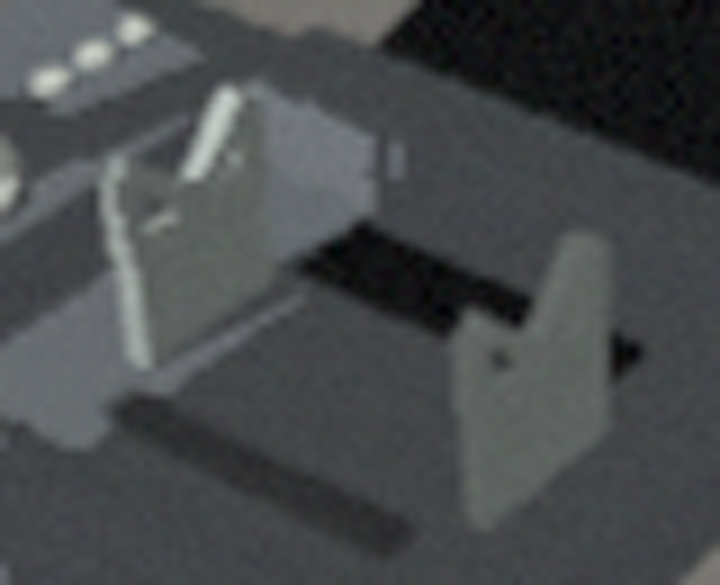

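View pics/z2.png

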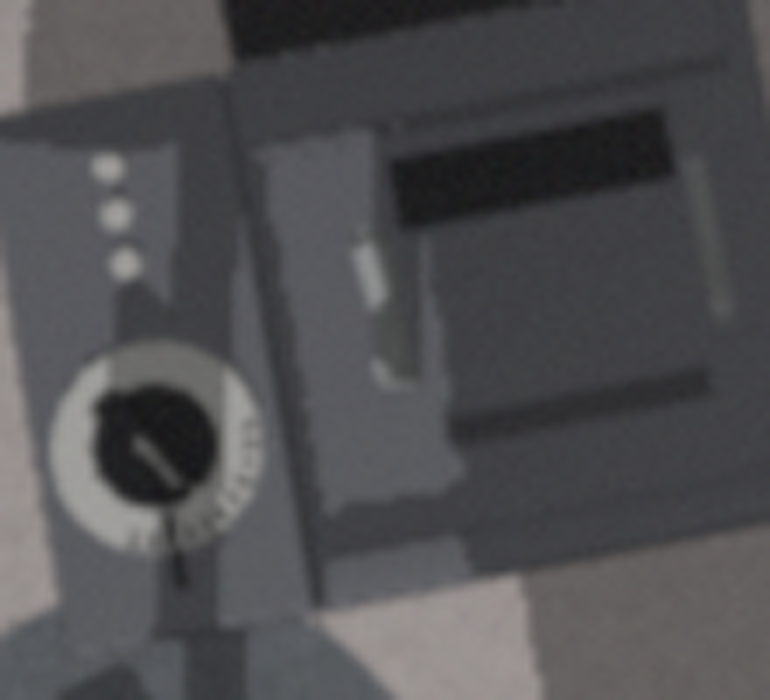

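```bash
python3 - <<'E'
from ov import *
q=np.array([0.5212,0.1712,0.1933])
for n,cam in (("T",T),("S",S)):
    C=cloud(*cam[1:]).reshape(-1,3); c,s=np.cos(q[2]),np.sin(q[2])
    L=(C-[q[0],q[1],0]); L=np.c_[c*L[:,0]+s*L[:,1],-s*L[:,0]+c*L[:,1],L[:,2]]
    def rep(t,k):
        if k.sum(): print(n,t,k.sum(),*[np.percentile(L[k]*1e3,pp,axis=0).round(1) for pp in (2,50,98)])
    rep("plate+",(abs(L[:,0])<.05)&(abs(L[:,1]-.066)<.025)&(L[:,2]>.06))
    rep("plate-",(abs(L[:,0])<.05)&(abs(L[:,1]+.066)<.025)&(L[:,2]>.06))
    rep("rear", (L[:,0]>.05)&(L[:,0]<.14)&(abs(L[:,1])<.12)&(L[:,2]>.07)&(L[:,2]<.13))
    rep("console", (abs(L[:,0])<.13)&(L[:,1]>.1)&(L[:,1]<.24)&(L[:,2]>.06)&(L[:,2]<.079))
    rep("knob", (abs(L[:,0]+.035)<.05)&(abs(L[:,1]-.165)<.05)&(L[:,2]>.093))
    rep("deck", (L[:,0]>-.14)&(L[:,0]<-.05)&(abs(L[:,1])<.13)&(L[:,2]>.035)&(L[:,2]<.055))
E
```

```text
T plate+ 111 [-25.4  63.7  62.7] [  5.2  65.6 103.9] [ 34.2  72.  119.5]
T plate- 72 [-26.1 -67.7  90.6] [  4.9 -63.9 109.7] [ 34.9 -60.1 121.4]
T rear 938 [ 79.6 -81.6  72.4] [96.  17.2 82.5] [114.1 117.7  88.4]
T console 2412 [-101.2  116.7   64.5] [ 17.2 163.8  73.8] [111.4 214.7  78.6]
T knob 96 [-50.4 151.4  95.7] [-30.2 165.9 112.5] [ -8.5 180.8 118.6]
T deck 970 [-104.   -94.5   39.3] [-67.9   7.4  45.7] [-50.7 115.6  52.3]
S plate+ 285 [-29.   61.1  61. ] [ 0.7 63.4 86.3] [ 31.1  70.3 113.2]
S plate- 286 [-29.2 -70.7  60.6] [ -0.8 -68.5  85.7] [ 30.7 -60.9 113.7]
S rear 631 [ 75.3 -86.9  70.6] [87.3  1.9 79.4] [109.4 107.5  82. ]
S console 1483 [-107.6  114.1   61.1] [-16.  150.9  71.1] [105.  210.9  77.2]
S knob 91 [-55.  148.4  94.2] [-39.5 158.1 107.8] [-11.  177.3 112.7]
S deck 1061 [-108.9  -98.8   35.8] [-71.8  -5.   43.3] [-50.8 118.4  54.2]
```

```bash
python3 - <<'E'
from ov import *
rk=[0.4862,-0.347,0.3097]
b=tf(rk,[[-.045,0,.01]])[0]; print("socket base",b.round(4), tf(rk,[[.045,0,.01]]))
print("top ray hubtop",ray(*tc([[697,517]],290,130,4.5)[0],T[2],T[3],.195))
for n,cam in (("T",T),("S",S)):
    C=cloud(*cam[1:]).reshape(-1,3)
    for lo,hi in ((.08,.14),(.165,.185),(.188,.21)):
        k=(np.hypot(*(C[:,:2]-b[:2]).T)<.035)&(C[:,2]>lo)&(C[:,2]<hi); P=C[k]
        print(n,lo,k.sum(),P.mean(0).round(4),P.min(0).round(4),P.max(0).round(4))
for tilt in [(0,0)]:
    o=[(x,y,(0,255,0)) for x,y in roller(b+[0,0,.08],[0,0,1])]
draw(T,o,390,190,460,270,8,"pics/r1.png"); draw(S,o,360,280,440,370,7,"pics/r2.png")
E
```

```text
socket base [ 0.4433 -0.3607  0.01  ] [[ 0.52905913 -0.33328522  0.01      ]]
top ray hubtop [ 0.44362613 -0.36032815  0.195     ]
T 0.08 99 [ 0.4434 -0.3497  0.1021] [ 0.4128 -0.389   0.0801] [ 0.4712 -0.3262  0.1399]
T 0.165 14 [ 0.4441 -0.3494  0.1781] [ 0.4356 -0.3538  0.1711] [ 0.454  -0.3462  0.1848]
T 0.188 74 [ 0.4452 -0.3575  0.1961] [ 0.4345 -0.3698  0.188 ] [ 0.455  -0.3461  0.2013]
S 0.08 384 [ 0.4333 -0.3638  0.1107] [ 0.4282 -0.3744  0.08  ] [ 0.4485 -0.3462  0.1396]
S 0.165 107 [ 0.4349 -0.3632  0.1767] [ 0.4305 -0.3723  0.1676] [ 0.4473 -0.3491  0.185 ]
S 0.188 179 [ 0.4413 -0.361   0.1926] [ 0.4309 -0.372   0.188 ] [ 0.4556 -0.3487  0.1951]
```

View pics/r1.png

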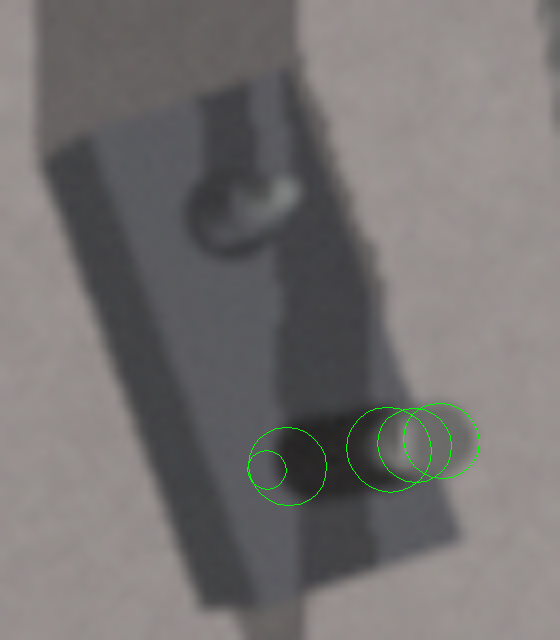

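View pics/r2.png

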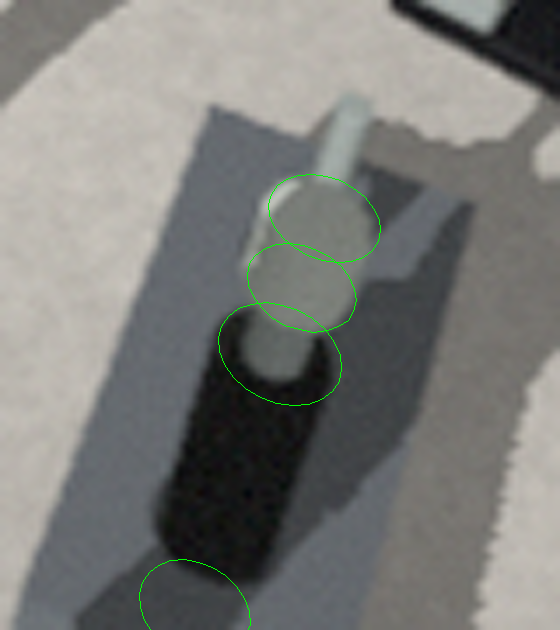

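```bash
python3 - <<'E'
from station import ctrl
from scipy.spatial.transform import Rotation as R
import numpy as np
o=ctrl.get_obs(); print(R.from_euler("xyz",o["eef_rot"]).as_matrix().round(3), o["qpos"].round(3)); print(ctrl.__dict__.keys() if hasattr(ctrl,'__dict__') else '', [a for a in dir(ctrl) if a[0]!='_'])
E
```

```text
[[-0.     0.27   0.963]
 [-0.001  0.963 -0.27 ]
 [-1.    -0.001 -0.   ]] [ 1.23   0.3    1.522  0.     1.321 -0.067]
dict_keys([]) ['MotionError', 'camera', 'camera_model', 'get_obs', 'hand_in', 'tcp_to_grasp']
```

jog_arm(
  rows=[0.025,-0.015,0.025,0,0,-1,0,0.025,-0.015,0.025,0,0,-1,0,0.025,-0.015,0.025,0,0,-1,0,0.025,-0.015,0.025,0,0,-1,0,0.025,-0.015,0.025,0,0,-1,0,0.025,-0.015,0.025,0,0,-1,0,0.019,-0.03,0,0,0,-1,0,0.019,-0.03,0,0,0,-1,0],
  squeeze=50,
)

```text
time_s: 0.77
ee_pos: [0.3378, 0.3786, 0.3234]
eef_rot: [1.153, 1.57, 0.739]
force: [0.9, -0.4, -1.6]
grip_width: 0.094
```

jog_arm(
  rows=[0.019,-0.03,0,0,0,-1,0,0.019,-0.03,0,0,0,-1,0,0.019,-0.03,0,0,0,-1,0,0.019,-0.03,0,0,0,-1,0,0.019,-0.03,0,0,0,-1,0,0.019,-0.03,0,0,0,-1,0,0.007,-0.036,0,0,0,0,0,0.007,-0.036,0,0,0,0,0],
)

```text
time_s: 1.43
ee_pos: [0.465, 0.1258, 0.3222]
eef_rot: [-2.447, 1.57, -2.966]
force: [0.7, 0.5, 1.0]
grip_width: 0.0941
```

jog_arm(
  rows=[0.007,-0.036,0,0,0,0,0,0.007,-0.036,0,0,0,0,0,0.007,-0.036,0,0,0,0,0,0.007,-0.036,0,0,0,0,0,0.007,-0.036,0,0,0,0,0,-0.006,-0.035,0,0,0,0,0,-0.006,-0.035,0,0,0,0,0,-0.006,-0.035,0,0,0,0,0],
)

```text
time_s: 2.1
ee_pos: [0.4811, -0.1591, 0.3224]
eef_rot: [-3.019, 1.57, 2.746]
force: [-0.6, 0.4, 1.2]
grip_width: 0.094
```

jog_arm(
  rows=[-0.006,-0.035,0,0,0,0,0,-0.006,-0.035,0,0,0,0,0,-0.006,-0.035,0,0,0,0,0,-0.006,-0.035,0,0,0,0,0,-0.006,-0.035,0,0,0,0,0,-0.008,-0.026,0,0,0,0,0,0,0,-0.03,0,0,0,0.2,0,0,-0.03,0,0,0,0.2],
)

```text
time_s: 2.77
ee_pos: [0.4433, -0.3602, 0.2622]
eef_rot: [-0.237, 1.569, -0.758]
force: [0.8, 0.2, -0.8]
grip_width: 0.0838
```

```bash
cat > snap.py <<'E'
import sys
from station import ctrl
from h import *
for n in sys.argv[2:]:
    p,d=ctrl.camera(n); m=ctrl.camera_model(n)
    np.savez(f"{n}{sys.argv[1]}.npz",p=p,d=d,K=m["K"],E=m["extrinsics"])
    cv2.imwrite(f"pics/{n}{sys.argv[1]}.png",p[:,:,::-1])
o=ctrl.get_obs()
from scipy.spatial.transform import Rotation as R
M=R.from_euler("xyz",o["eef_rot"]).as_matrix()
print(o["time_s"],o["ee_pos"].round(4),"grasp",(o["ee_pos"]-.0188*M[:,0]).round(4),"x",M[:,0].round(3),"y",M[:,1].round(3),"q",o["qpos"].round(2),"F",o["force"].round(1),"w",o["grip_width"])
E
python3 snap.py 1 side; python3 -c "
from h import *
p=load('side1')[0]; crop(p,320,180,480,380,3.9,'pics/s1c.png')"
```

```text
2.8167 [ 0.442  -0.3581  0.2551] grasp [ 0.4421 -0.3582  0.2739] x [-0.006  0.006 -1.   ] y [0.497 0.868 0.002] q [-0.75  0.3   1.33  0.    1.52 -1.8 ] F [-0.3  0.3 -5.1] w 0.08031865257584328
```

View pics/s1c.png

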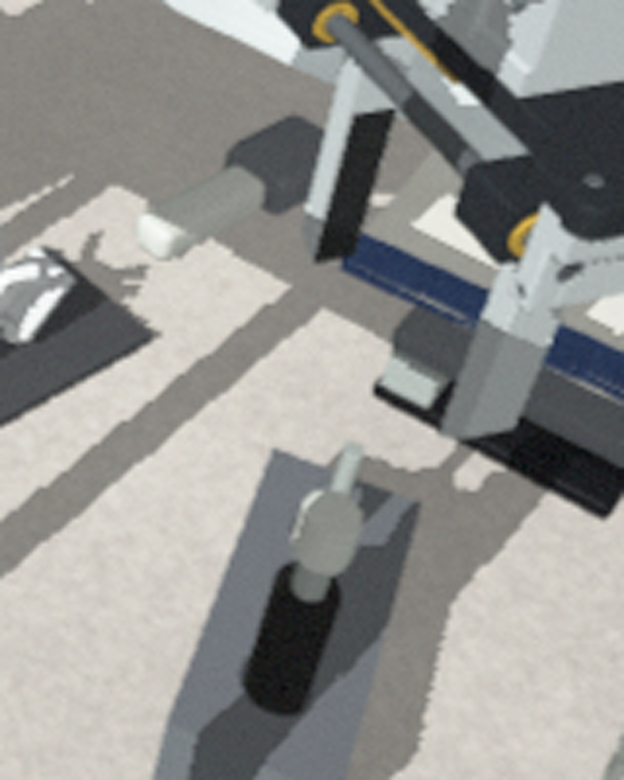

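jog_arm(
  rows=[0,0,-0.03,0,0,0,0.2,0,0,-0.03,0,0,0,0.2,0,0,-0.025,0,0,0,0.3,0,0,-0.013,0,0,0,0.5,0,0,0,0,0,0,0.6,0,0,0,0,0,0,0.7,0,0,0,0,0,0,0.8,0,0,0,0,0,0,0.9],
)

```text
time_s: 3.48
ee_pos: [0.4443, -0.3588, 0.1664]
eef_rot: [-0.214, 1.569, -0.732]
force: [-0.6, -0.8, 1.1]
grip_width: 0.0385
```

jog_arm(
  rows=[0,0,0,0,0,0,1,0,0,0,0,0,0,1,0,0,0,0,0,0,1,0,0,0,0,0,0,1],
)

```text
time_s: 3.82
ee_pos: [0.4437, -0.3586, 0.165]
eef_rot: [-0.324, 1.57, -0.842]
force: [-0.2, -0.6, -0.1]
grip_width: 0.0122
```

```bash
python3 snap.py 2 side; python3 -c "
from h import *
p=load('side2')[0]; crop(p,320,180,480,380,3.9,'pics/s2c.png')"
```

```text
3.8667 [ 0.4437 -0.3585  0.1649] grasp [ 0.4437 -0.3585  0.1837] x [ 0. -0. -1.] y [ 0.495  0.869 -0.   ] q [-0.74  0.35  1.47 -0.    1.32 -1.8 ] F [0.3 0.2 0. ] w 0.00797669651830598
```

View pics/s2c.png

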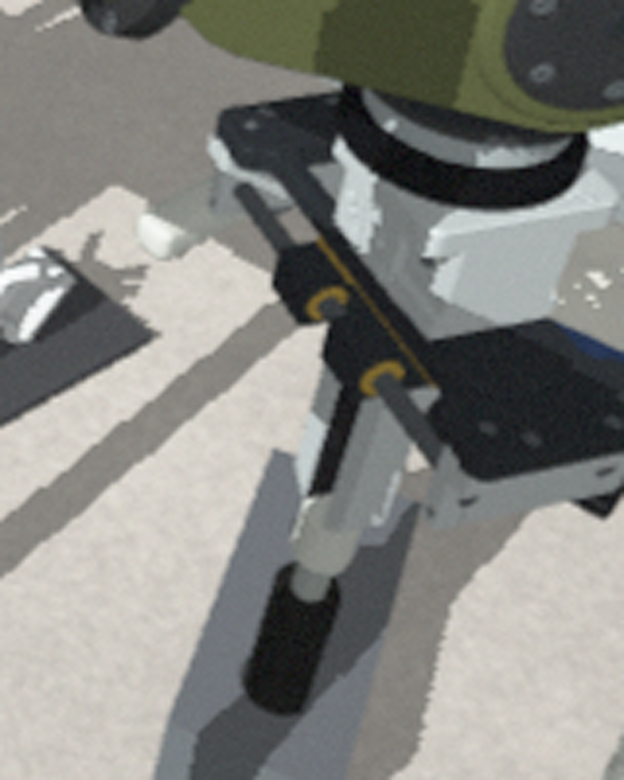

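```bash
python3 - <<'E'
from h import *
p,d,K,E=load("side2")
im=cv2.resize(p[270:350,360:440,::-1],None,fx=8,fy=8,interpolation=cv2.INTER_CUBIC)
for P,c in [([.4437,-.3585,.1649],(0,0,255)),([.4437,-.3585,.1837],(0,255,0))]:
    q=((proj(P,K,E)[0]-[359.5,269.5])*8).astype(int); cv2.drawMarker(im,tuple(int(i) for i in q),c,0,16,1)
cv2.imwrite("pics/z3.png",im)
C=cloud(d,K,E); d0=load("side0")[1]; C0=cloud(d0,K,E)
for v in range(285,345,5): print(v,[ (d[v,u].round(3),d0[v,u].round(3)) for u in range(392,416,4)])
E
```

```text
285 [(np.float32(0.892), np.float32(0.889)), (np.float32(0.892), np.float32(0.893)), (np.float32(0.577), np.float32(0.889)), (np.float32(0.564), np.float32(0.89)), (np.float32(0.563), np.float32(0.891)), (np.float32(0.568), np.float32(0.891))]
290 [(np.float32(0.878), np.float32(0.878)), (np.float32(0.879), np.float32(0.881)), (np.float32(0.58), np.float32(0.877)), (np.float32(0.572), np.float32(0.878)), (np.float32(0.574), np.float32(0.878)), (np.float32(0.546), np.float32(0.877))]
295 [(np.float32(0.864), np.float32(0.87)), (np.float32(0.87), np.float32(0.867)), (np.float32(0.583), np.float32(0.866)), (np.float32(0.575), np.float32(0.87)), (np.float32(0.579), np.float32(0.689)), (np.float32(0.547), np.float32(0.69))]
300 [(np.float32(0.76), np.float32(0.76)), (np.float32(0.596), np.float32(0.762)), (np.float32(0.587), np.float32(0.763)), (np.float32(0.584), np.float32(0.761)), (np.float32(0.559), np.float32(0.695)), (np.float32(0.548), np.float32(0.692))]
305 [(np.float32(0.749), np.float32(0.752)), (np.float32(0.751), np.float32(0.753)), (np.float32(0.59), np.float32(0.749)), (np.
[... 1123 characters left out ...]
at32(0.622)), (np.float32(0.62), np.float32(0.62)), (np.float32(0.61), np.float32(0.612)), (np.float32(0.614), np.float32(0.616)), (np.float32(0.705), np.float32(0.706)), (np.float32(0.708), np.float32(0.706))]
335 [(np.float32(0.622), np.float32(0.621)), (np.float32(0.618), np.float32(0.618)), (np.float32(0.617), np.float32(0.616)), (np.float32(0.616), np.float32(0.616)), (np.float32(0.696), np.float32(0.697)), (np.float32(0.698), np.float32(0.698))]
340 [(np.float32(0.624), np.float32(0.625)), (np.float32(0.619), np.float32(0.619)), (np.float32(0.616), np.float32(0.617)), (np.float32(0.619), np.float32(0.619)), (np.float32(0.689), np.float32(0.689)), (np.float32(0.688), np.float32(0.689))]
```

View pics/z3.png

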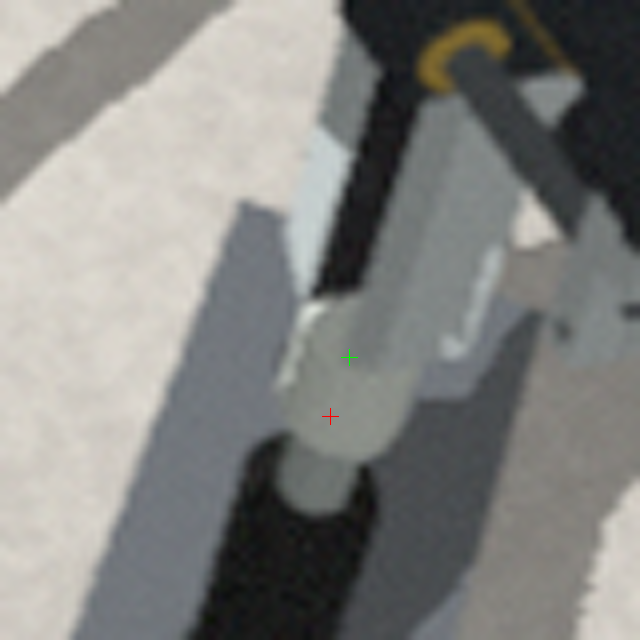

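jog_arm(
  rows=[0,0,0,0,0,0,1,0,0,0,0,0,0,1],
)

```text
time_s: 4.03
ee_pos: [0.4437, -0.3585, 0.1648]
eef_rot: [2.149, 1.571, 1.631]
force: [0.3, -0.2, -0.5]
grip_width: 0.0004
```

```bash
python3 snap.py 3 side top; python3 - <<'E'
from h import *
p,d,K,E=load("side3")
im=cv2.resize(p[270:350,360:440,::-1],None,fx=8,fy=8,interpolation=cv2.INTER_CUBIC)
cv2.imwrite("pics/z4.png",im)
C=cloud(d,K,E)
for u,v in [(408,310),(406,314),(410,314),(408,316),(397,303)]: print(u,v,C[v,u].round(4))
p,d,K,E=load("top3"); crop(p,385,180,485,270,7,"pics/z5.png")
E
```

```text
4.1333 [ 0.4437 -0.3585  0.1647] grasp [ 0.4437 -0.3585  0.1835] x [-0. -0. -1.] y [ 0.495  0.869 -0.   ] q [-0.74  0.35  1.47 -0.    1.32 -1.8 ] F [-0.   0.1 -1.3] w 0.0007116627412322149
408 310 [ 0.4328 -0.3668  0.2115]
406 314 [ 0.4391 -0.3639  0.1935]
410 314 [ 0.444  -0.368   0.1929]
408 316 [ 0.439  -0.3677  0.1923]
397 303 [ 0.5495 -0.3058  0.0731]
```

View pics/z4.png

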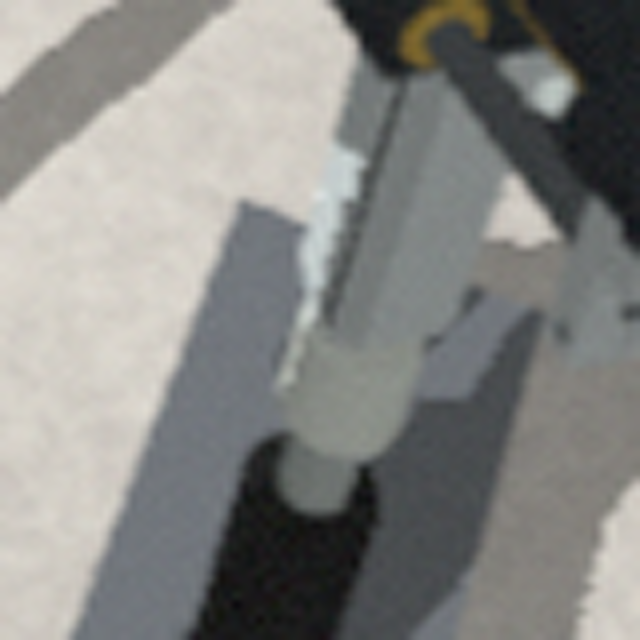

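View pics/z5.png

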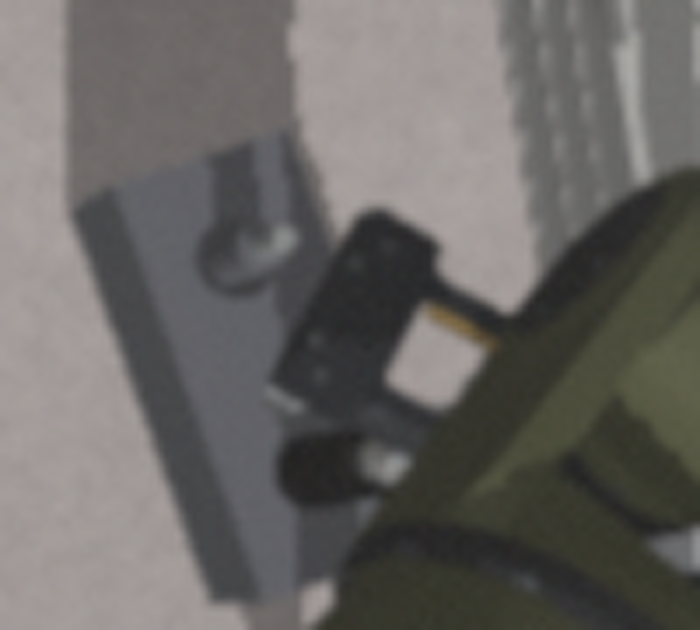

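```bash
python3 - <<'E'
from h import *
p,d,K,E=load("side1"); C=cloud(d,K,E)
# finger points: between reported tcp z and up, near
k=(np.hypot(C[...,0]-.442,C[...,1]+.358)<.08)&(C[...,2]>.21)&(C[...,2]<.33)
P=C[k]; print(len(P),P.min(0)); 
J=np.array([.497,.868]); 
for lo in np.arange(.21,.33,.01):
    m=(P[:,2]>lo)&(P[:,2]<lo+.01)
    if m.sum(): 
        a=(P[m][:,:2]-[.442,-.358])@J; b=(P[m][:,:2]-[.442,-.358])@[J[1],-J[0]]; print(round(lo,3),m.sum(),(np.percentile(a,[2,98])*1e3).round(),(np.percentile(b,[2,98])*1e3).round())
p,d,K,E=load("side3"); C=cloud(d,K,E)
k=(np.hypot(C[...,0]-.4437,C[...,1]+.3585)<.05)&(C[...,2]>.14)&(C[...,2]<.30)
P=C[k]
for lo in np.arange(.14,.26,.01):
    m=(P[:,2]>lo)&(P[:,2]<lo+.01)
    if m.sum(): 
        a=(P[m][:,:2]-[.4437,-.3585])@J; b=(P[m][:,:2]-[.4437,-.3585])@[J[1],-J[0]]; print(round(lo,3),m.sum(),(np.percentile(a,[2,98])*1e3).round(),(np.percentile(b,[2,98])*1e3).round())
E
```

```text
595 [ 0.40721898 -0.41273502  0.2929451 ]
0.29 52 [-52.  46.] [-7. 10.]
0.3 165 [-57.  50.] [-8. 11.]
0.31 188 [-57.  50.] [-7. 11.]
0.32 190 [-57.  50.] [-7. 11.]
0.14 153 [-15.  10.] [-13.  13.]
0.15 37 [-9.  1.] [-7.  4.]
0.16 15 [-14.   2.] [-11.   3.]
0.17 67 [-14.   5.] [-12.   8.]
0.18 69 [-14.   4.] [-12.   7.]
0.19 91 [-14.   3.] [-11.   8.]
0.2 65 [-14.  10.] [-10.   9.]
0.21 96 [-14.  10.] [-9.  8.]
0.22 97 [-14.  10.] [-9.  9.]
0.23 100 [-14.  10.] [-10.   9.]
0.24 105 [-14.   9.] [-10.   9.]
0.25 97 [-14.  11.] [-9.  7.]
```

```bash
python3 - <<'E'
from h import *
J=np.array([.497,.868]); 
for n,c in (("side1",[.4433,-.3602]),("side3",[.4437,-.3585])):
    p,d,K,E=load(n); C=cloud(d,K,E)
    k=(np.hypot(C[...,0]-c[0],C[...,1]-c[1])<.15)&(C[...,2]>.19)&(C[...,2]<.5)
    P=C[k]
    for lo in np.arange(.2,.48,.01):
        m=(P[:,2]>lo)&(P[:,2]<lo+.01)
        if m.sum(): 
            a=(P[m][:,:2]-c)@J; b=(P[m][:,:2]-c)@[J[1],-J[0]]; print(n,round(lo,3),m.sum(),(np.percentile(a,[2,98])*1e3).round(),(np.percentile(b,[2,98])*1e3).round())
E
```

```text
side1 0.29 52 [-50.  47.] [-10.   8.]
side1 0.3 165 [-55.  51.] [-10.   9.]
side1 0.31 188 [-56.  51.] [-10.   9.]
side1 0.32 190 [-56.  52.] [-10.   9.]
side1 0.33 196 [-56.  51.] [-9.  8.]
side1 0.34 209 [-56.  52.] [-10.   8.]
side1 0.35 212 [-56.  51.] [-10.   9.]
side1 0.36 141 [-55.  52.] [-10.   7.]
side1 0.37 77 [-51.  53.] [-10.   8.]
side1 0.38 44 [42. 52.] [-10.  11.]
side1 0.39 527 [-82.  74.] [-34.  31.]
side1 0.4 1018 [-82.  72.] [-34.  28.]
side1 0.41 895 [-88.  77.] [-34.  27.]
side1 0.42 891 [-90.  77.] [-34.  27.]
side1 0.43 2863 [-89.  83.] [-33.  29.]
side1 0.44 568 [-42.  13.] [-24.  18.]
side1 0.45 578 [-42.  14.] [-24.  18.]
side1 0.46 299 [-42. -30.] [-23.  19.]
side1 0.47 730 [-42.   9.] [-35.  29.]
side3 0.2 65 [-14.  10.] [-10.   9.]
side3 0.21 96 [-14.  10.] [-9.  8.]
side3 0.22 97 [-14.  10.] [-9.  9.]
side3 0.23 100 [-14.  10.] [-10.   9.]
side3 0.24 105 [-14.   9.] [-10.   9.]
side3 0.25 97 [-14.  11.] [-9.  7.]
side3 0.26 68 [-14.   9.] [-10.   2.]
side3 0.27 30 [-15.  -6.] [-10.   9.]
side3 0.28 2 [-24. -23.] [-2.  3.]
side3 0.29 269 [-82.  73.] [-33.  31.]
side3 0.3 637 [-82.  73.] [-34.  29.]
side3 0.31 781 [-88.  73.] [-34.  19.]
side3 0.32 464 [-90.  80.] [-34.  29.]
side3 0.33 2530 [-90.  83.] [-33.  30.]
side3 0.34 384 [-42.  13.] [-23.  19.]
side3 0.35 352 [-42.  14.] [-24.  19.]
side3 0.36 200 [-42. -11.] [-23.  19.]
side3 0.37 379 [-42.   8.] [-34.  29.]
side3 0.38 684 [-42.   6.] [-37.  32.]
side3 0.39 686 [-38.  17.] [-36.  27.]
side3 0.4 288 [-35.  -2.] [-34.   9.]
side3 0.41 113 [-35. -13.] [-31.  -3.]
side3 0.42 23 [-57. -51.] [-23.   1.]
side3 0.43 275 [-61.  16.] [-125.   11.]
side3 0.44 687 [-63.  12.] [-128.   16.]
side3 0.45 1084 [-64.   1.] [-130.   20.]
side3 0.46 1331 [-64. -10.] [-136.   19.]
side3 0.47 1447 [-65. -17.] [-142.   21.]
```

jog_arm(
  rows=[0,0,0,0,0,0,0.4,0,0,0,0,0,0,0.4,0,0,0,0,0,0,0.4,0,0,0,0,0,0,0.4,0,0,0,0,0,0,0.4,0,0,0,0,0,0,0.4,0,0,0,0,0,0,0.4],
)

```text
time_s: 4.72
ee_pos: [0.4437, -0.3585, 0.1647]
eef_rot: [-2.264, 1.571, -2.782]
force: [0.2, 0.9, 0.4]
grip_width: 0.044
```

jog_arm(
  rows=[0,0,-0.01,0,0,0,0.4,0,0,-0.012,0,0,0,0.4,0,0,-0.01,0,0,0,0.4,0,0,0,0,0,0,0.6,0,0,0,0,0,0,0.8,0,0,0,0,0,0,1,0,0,0,0,0,0,1,0,0,0,0,0,0,1],
)

```text
time_s: 5.38
ee_pos: [0.4439, -0.3586, 0.1332]
eef_rot: [-0.196, 1.57, -0.715]
force: [-0.3, 0.5, -0.1]
grip_width: 0.0265
```

jog_arm(
  rows=[0,0,0,0,0,0,1,0,0,0,0,0,0,1,0,0,0,0,0,0,1,0,0,0,0,0,0,1],
)

```text
time_s: 5.72
ee_pos: [0.4439, -0.3587, 0.1332]
eef_rot: [-0.228, 1.57, -0.746]
force: [-0.9, -0.4, 4.2]
grip_width: 0.0234
```

```bash
python3 snap.py 4 side; python3 - <<'E'
from h import *
p,d,K,E=load("side4"); crop(p,350,260,440,360,7,"pics/z6.png")
E
```

```text
5.7667 [ 0.4439 -0.3587  0.1331] grasp [ 0.4439 -0.3586  0.1519] x [ 0.001 -0.001 -1.   ] y [ 0.495  0.869 -0.   ] q [-0.74  0.38  1.51 -0.    1.25 -1.8 ] F [ 0.  -0.6  4.1] w 0.02298753275270059
```

View pics/z6.png

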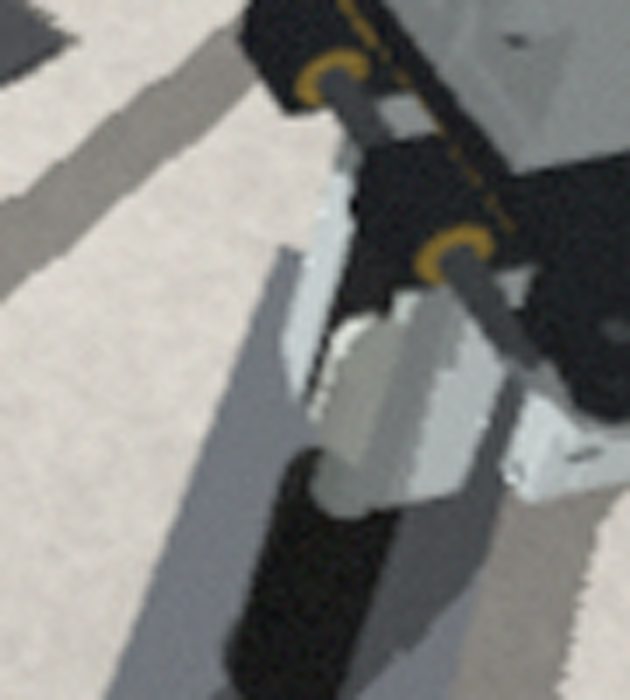

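jog_arm(
  rows=[0,0,0.01,0,0,0,1,0,0,0.02,0,0,0,1,0,0,0.03,0,0,0,1,0,0,0.03,0,0,0,1,0,0,0.03,0,0,0,1,0,0,0.03,0,0,0,1,0.005,0.02,0,0,0,2.5,1,0.01,0.033,0,0,0,2.5,1],
)

```text
time_s: 6.43
ee_pos: [0.4582, -0.3068, 0.2843]
eef_rot: [-0.468, 1.569, -0.9]
force: [0.8, -0.7, -3.2]
grip_width: 0.0231
```

jog_arm(
  rows=[0.01,0.033,0,0,0,2.5,1,0.01,0.033,0,0,0,2.5,1,0.01,0.033,0,0,0,2.5,1,0.01,0.033,0,0,0,2.5,1,0.01,0.033,0,0,0,2.5,1,0.01,0.033,0,0,0,2.5,1,0.004,0.018,0,0,0,0.4,1,0,0,0,0,0,0,1],
)

```text
time_s: 7.1
ee_pos: [0.523, -0.0862, 0.2829]
eef_rot: [2.331, 1.57, 2.173]
force: [0.6, -0.3, -2.2]
grip_width: 0.0233
```

```bash
python3 snap.py 5 side; python3 - <<'E'
from h import *
p,d,K,E=load("side5"); crop(p,230,120,390,300,4,"pics/z7.png")
E
```

```text
7.15 [ 0.5227 -0.088   0.2829] grasp [ 0.5228 -0.088   0.3017] x [-0.001  0.    -1.   ] y [0.159 0.987 0.   ] q [-0.24  0.2   1.4   0.    1.55 -1.65] F [-0.2 -0.8 -2.8] w 0.02315633702292016
```

View pics/z7.png

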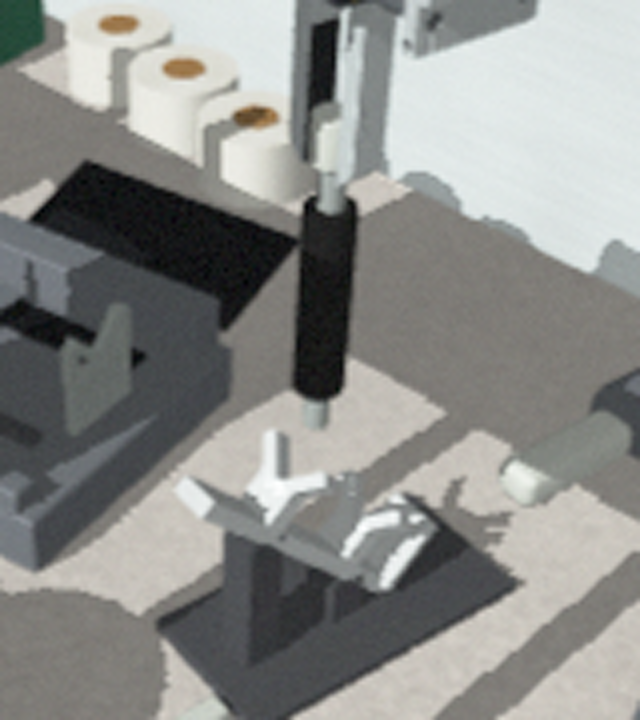

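jog_arm(
  rows=[0,0,0,-1.04,-6.34,0,1,0,0,0,-1.04,-6.34,0,1,0,0,0,-1.04,-6.34,0,1,0,0,0,-1.04,-6.34,0,1,0,0,0,-1.04,-6.34,0,1,0,0,0,-1.04,-6.34,0,1,0,0,0,-1.04,-6.34,0,1,0,0,0,0,0,0,1],
)

```text
time_s: 7.82
ee_pos: [0.5198, -0.09, 0.2796]
eef_rot: [-0.001, 0.785, -0.165]
force: [-0.6, 0.4, -2.5]
grip_width: 0.0235
```

```bash
python3 snap.py 6 side top; python3 - <<'E'
from ov import *
from station import ctrl
from scipy.spatial.transform import Rotation as R
o=ctrl.get_obs(); M=R.from_euler("xyz",o["eef_rot"]).as_matrix(); g=o["ee_pos"]-.0188*M[:,0]
S=load("side6"); Tt=load("top6")
ax=-M[:,0]
A=[(a,b,(0,255,0)) for a,b in roller(g+[0,0,.031]-ax*.0925,ax)]
B=[(a,b,(0,0,255)) for a,b in roller(g+.031*ax-ax*.0925,ax)]
draw(S,A+B,220,90,400,290,3.9,"pics/z8.png"); draw(Tt,A+B,270,100,400,230,5,"pics/z9.png")
E
```

```text
7.9167 [ 0.5221 -0.0902  0.283 ] grasp [ 0.509  -0.088   0.2963] x [ 0.695 -0.115 -0.71 ] y [ 0.163  0.987 -0.001] q [-0.29 -0.28  2.05  0.16  0.59 -1.8 ] F [ 0.1 -0.3 -2.4] w 0.023091945515589792
```

View pics/z8.png

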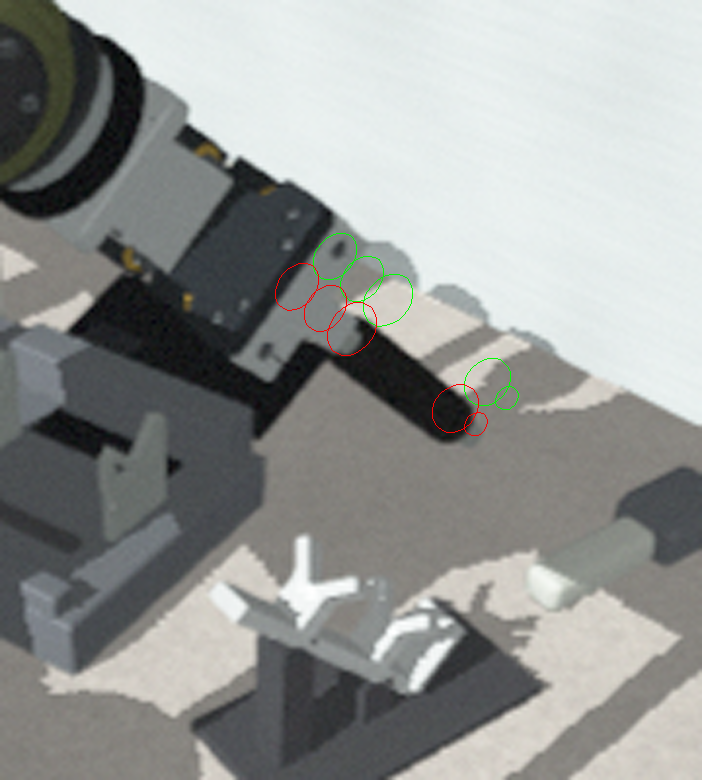

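View pics/z9.png

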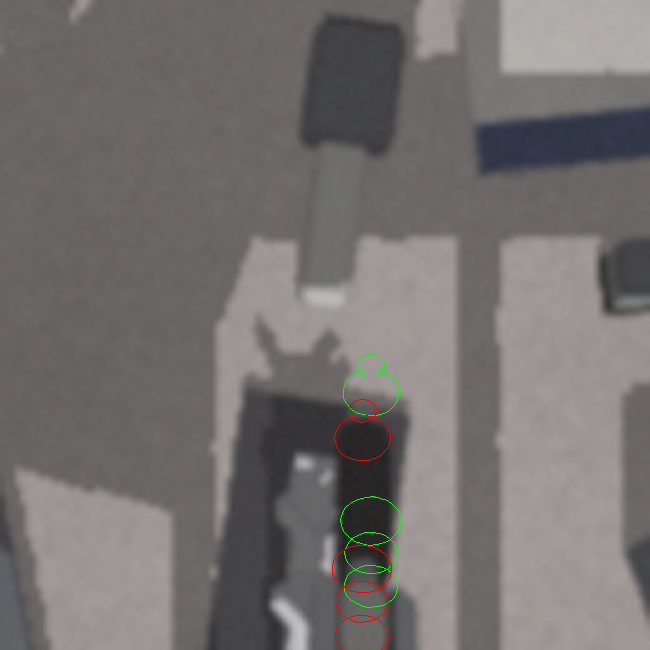

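```bash
cat > rfit.py <<'E'
from h import *
from scipy.optimize import least_squares
def rollerfit(cams,c,ax,tol=.012):
    """refine sleeve centre/axis from clouds; c approx centre; end planes located by extent"""
    Ps=[]
    for n in cams:
        p,d,K,E=load(n); C=cloud(d,K,E).reshape(-1,3); ok=d.reshape(-1)>0
        dark=(p.reshape(-1,3).max(1)<70)
        Ps.append(C[ok&dark])
    P=np.vstack(Ps); ax=np.array(ax,float)/np.linalg.norm(ax); c=np.array(c,float)
    for it in range(4):
        s=(P-c)@ax; r=np.linalg.norm(P-c-np.outer(s,ax),axis=1)
        k=(abs(s)<.050)&(abs(r-.014)<tol); Q=P[k]
        u=np.cross(ax,[0,0,1.]); u/=np.linalg.norm(u); v=np.cross(u,ax)
        def f(q):
            a=ax+q[0]*u+q[1]*v; a/=np.linalg.norm(a); cc=c+q[2]*u+q[3]*v
            w=Q-cc; return np.linalg.norm(w-np.outer(w@a,a),axis=1)-.014
        q=least_squares(f,np.zeros(4),loss="soft_l1",f_scale=.002).x
        ax=ax+q[0]*u+q[1]*v; ax/=np.linalg.norm(ax); c=c+q[2]*u+q[3]*v; tol=.006
    s=(P-c)@ax; r=np.linalg.norm(P-c-np.outer(s,ax),axis=1)
    k=(abs(s)<.08)&(r<.017); ext=np.percentile(s[k],[1,99])
    return c,ax,len(Q),np.std(f(q*0)),ext
E
python3 - <<'E'
from rfit import *
x=np.array([.695,-.115,-.71]); g=np.array([.509,-.088,.2963])+.031*-x
for cams in (["side6"],["top6"],["side6","top6"]):
    c,ax,n,sd,ext=rollerfit(cams,g+.0925*x,-x,.02); print(cams,c.round(4),ax.round(3),n,sd.round(4),ext.round(4),"tilt",np.degrees(np.arcsin(ax[2])).round(1),"head",np.degrees(np.arctan2(ax[1],ax[0])).round(1))
    print("pred",(g+.0925*x).round(4))
E
```

```text
['side6'] [ 0.5472 -0.0959  0.2483] [-0.689  0.117  0.716] 391 0.0006 [-0.0519  0.0536] tilt 45.7 head 170.3
pred [ 0.5517 -0.0951  0.2526]
['top6'] [ 0.551  -0.0947  0.2519] [-0.693  0.123  0.71 ] 251 0.0011 [-0.0523  0.06  ] tilt 45.3 head 169.9
pred [ 0.5517 -0.0951  0.2526]
['side6', 'top6'] [ 0.5494 -0.096   0.2505] [-0.694  0.115  0.71 ] 641 0.0017 [-0.0522  0.0561] tilt 45.3 head 170.6
pred [ 0.5517 -0.0951  0.2526]
```

jog_arm(
  rows=[0.003,0,-0.022,0,0,0,1,0.0035,0,-0.03,0,0,0,1,0.0035,0,-0.03,0,0,0,1,0.0035,0,-0.03,0,0,0,1,0,0,0,0,0,0,1],
)

```text
time_s: 8.33
ee_pos: [0.5355, -0.0892, 0.1655]
eef_rot: [0.002, 0.796, -0.16]
force: [-0.1, 0.7, -3.5]
grip_width: 0.0233
```

```bash
python3 snap.py 7 side top; python3 - <<'E'
from rfit import *
from ov import draw, roller
rc=np.array([.5447,-.0933,.112]); h=2.9802; xr=np.array([np.cos(h),np.sin(h),0]); z=np.array([0,0,1.]); a=(xr+z)/2**.5; zc=(z-xr)/2**.5; yc=np.cross(zc,a)
for cams in (["side7"],["top7"],["side7","top7"]):
    c,ax,n,sd,ext=rollerfit(cams,rc+.0315*zc+.005*a,a,.015)
    print(cams,c.round(4),n,sd.round(4),ext.round(4),"cradle xyz mm",[round(float((c-rc)@v)*1e3,1) for v in (a,yc,zc)],"axis err deg",[round(float(np.degrees(ax@v)),1) for v in (yc,zc)])
A=[(p,q,(0,255,0)) for p,q in roller(c,ax)]
draw(load("side7"),A,230,160,370,310,5,"pics/z10.png")
E
```

```text
8.4333 [ 0.5372 -0.0897  0.1713] grasp [ 0.5241 -0.0876  0.1847] x [ 0.696 -0.113 -0.709] y [0.161 0.987 0.   ] q [-0.28 -0.09  2.18  0.3   0.29 -1.94] F [ 0.8 -0.3 -1.4] w 0.02328349889366453
['side7'] [ 0.5609 -0.0946  0.1352] 312 0.0011 [-0.0523  0.0517] cradle xyz mm [5.0, -1.3, 27.9] axis err deg [-0.4, 1.1]
['top7'] [ 0.5658 -0.094   0.14  ] 201 0.0014 [-0.0643  0.0616] cradle xyz mm [5.0, -2.7, 34.5] axis err deg [0.4, 1.0]
['side7', 'top7'] [ 0.564  -0.0946  0.1383] 509 0.0023 [-0.0574  0.0556] cradle xyz mm [5.0, -1.8, 32.2] axis err deg [-0.3, 0.5]
```

View pics/z10.png

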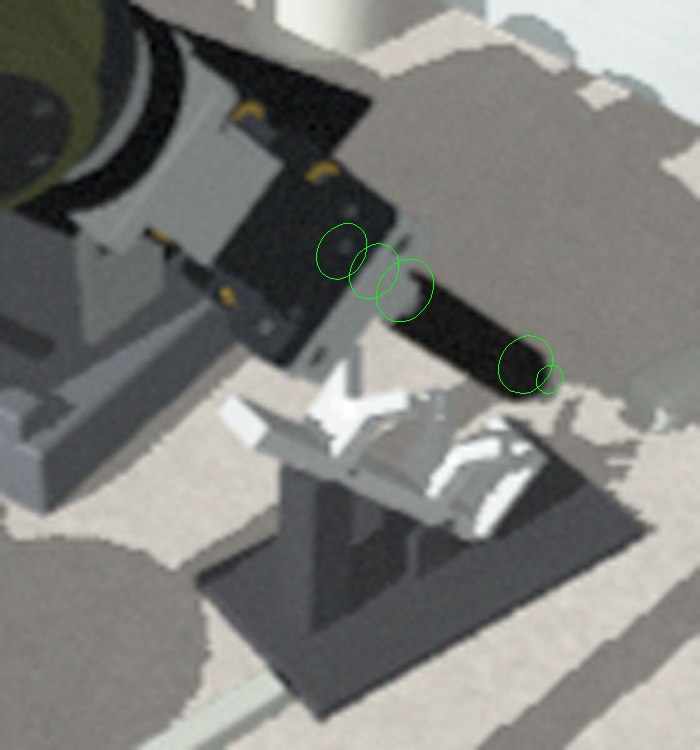

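jog_arm(
  rows=[-0.0035,0.0005,-0.0035,0,0,0,1,-0.0035,0.0005,-0.0035,0,0,0,1,-0.0035,0.001,-0.0035,0,0,0,1,-0.0035,0.001,-0.0035,0,0,0,1,0,0,0,0,0,0,1],
)

```text
time_s: 8.85
ee_pos: [0.5214, -0.0862, 0.1564]
eef_rot: [-0.0, 0.786, -0.162]
force: [0.0, -1.3, -2.3]
grip_width: 0.0229
```

```bash
cat > rl.py <<'E'
import sys
from rfit import *
from ov import draw, roller
def rel(tag,off=(.005,.01)):
    rc=np.array([.5447,-.0933,.112]); h=2.9802; xr=np.array([np.cos(h),np.sin(h),0]); z=np.array([0,0,1.]); a=(xr+z)/2**.5; zc=(z-xr)/2**.5; yc=np.cross(zc,a)
    for cams in (["side"+tag],["top"+tag]):
        c,ax,n,sd,ext=rollerfit(cams,rc+off[1]*zc+off[0]*a,a,.015)
        print(cams,c.round(4),n,sd.round(4),ext.round(4),"cradle xyz mm",[round(float((c-rc)@v)*1e3,1) for v in (a,yc,zc)],"axis err deg",[round(float(np.degrees(ax@v)),1) for v in (yc,zc)])
E
python3 snap.py 8 side top; python3 -c "
from rl import *; rel('8',(.005,.012))
crop(load('side8')[0],230,160,370,310,5,'pics/z11.png')"
```

```text
8.95 [ 0.5222 -0.0865  0.1571] grasp [ 0.5091 -0.0843  0.1704] x [ 0.698 -0.114 -0.707] y [ 0.161  0.987 -0.   ] q [-0.28 -0.11  2.24  0.35  0.25 -2.  ] F [-0.5 -0.7 -2.4] w 0.023701176189870745
['side8'] [ 0.5499 -0.0923  0.124 ] 293 0.0006 [-0.0504  0.0554] cradle xyz mm [5.0, -1.8, 12.0] axis err deg [-0.3, 0.6]
['top8'] [ 0.5531 -0.0911  0.127 ] 207 0.0012 [-0.0734  0.0593] cradle xyz mm [5.0, -3.5, 16.2] axis err deg [-0.8, 0.6]
```

View pics/z11.png

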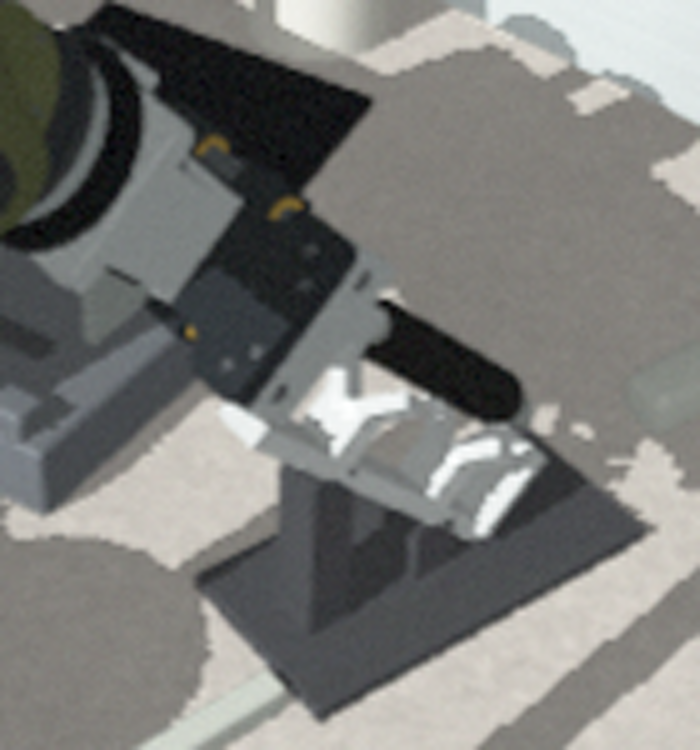

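jog_arm(
  rows=[-0.002,-0.001,-0.002,0,0,0,1,-0.002,0,-0.002,0,0,0,1,-0.002,0,-0.002,0,0,0,1,0,0,0,0,0,0,1],
)

```text
time_s: 9.28
ee_pos: [0.5157, -0.0875, 0.1501]
eef_rot: [-0.0, 0.787, -0.163]
force: [-0.1, 0.7, -2.8]
grip_width: 0.0233
```

jog_arm(
  rows=[-0.0014,0,-0.0014,0,0,0,1,0,0,0,0,0,0,1],
)

```text
time_s: 9.45
ee_pos: [0.5146, -0.0875, 0.1491]
eef_rot: [-0.0, 0.786, -0.163]
force: [-0.3, 0.6, -2.5]
grip_width: 0.0233
```

jog_arm(
  rows=[-0.0014,0,-0.0014,0,0,0,1,0,0,0,0,0,0,1],
)

```text
time_s: 9.62
ee_pos: [0.5132, -0.0875, 0.1477]
eef_rot: [-0.0, 0.786, -0.163]
force: [-0.4, -0.4, -3.1]
grip_width: 0.0236
```

jog_arm(
  rows=[-0.0014,0,-0.0014,0,0,0,1,0,0,0,0,0,0,1],
)

```text
time_s: 9.78
ee_pos: [0.5119, -0.0875, 0.1465]
eef_rot: [-0.001, 0.786, -0.163]
force: [0.8, 0.4, -1.5]
grip_width: 0.0232
```

```bash
python3 snap.py 9 side top; python3 -c "
from rl import *; rel('9',(.005,.0))
crop(load('side9')[0],230,160,370,310,5,'pics/z12.png')"
```

```text
9.8833 [ 0.5121 -0.0875  0.1467] grasp [ 0.499  -0.0854  0.16  ] x [ 0.698 -0.115 -0.707] y [ 0.162  0.987 -0.   ] q [-0.29 -0.11  2.27  0.43  0.22 -2.09] F [ 0.7  0.9 -2.5] w 0.02344095585313917
['side9'] [ 0.5405 -0.0936  0.115 ] 243 0.0007 [-0.05    0.0547] cradle xyz mm [5.0, 0.9, -0.8] axis err deg [-0.2, 0.2]
['top9'] [ 0.5431 -0.0922  0.1173] 209 0.0014 [-0.053   0.0582] cradle xyz mm [5.0, -0.8, 2.5] axis err deg [-0.0, 0.3]
```

View pics/z12.png

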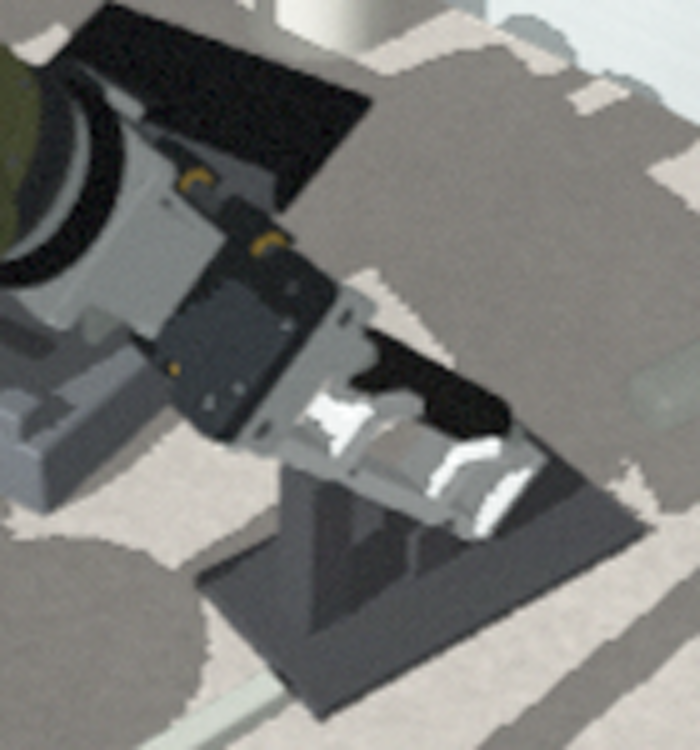

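jog_arm(
  rows=[-0.0014,0,-0.0014,0,0,0,1,0,0,0,0,0,0,1],
)

```text
time_s: 10.05
ee_pos: [0.5111, -0.0876, 0.1459]
eef_rot: [-0.001, 0.784, -0.163]
force: [5.2, 2.9, 0.4]
grip_width: 0.0229
```

jog_arm(
  rows=[-0.001,0,-0.001,0,0,0,1,0,0,0,0,0,0,1],
)

```text
time_s: 10.22
ee_pos: [0.5107, -0.0877, 0.1456]
eef_rot: [-0.001, 0.782, -0.163]
force: [7.1, 4.8, 2.2]
grip_width: 0.023
```

jog_arm(
  rows=[-0.001,0,-0.001,0,0,0,1,0,0,0,0,0,0,1],
)

```text
time_s: 10.38
ee_pos: [0.51, -0.0877, 0.1452]
eef_rot: [-0.001, 0.781, -0.163]
force: [8.2, 3.8, 4.8]
grip_width: 0.0232
```

jog_arm(
  rows=[0,0.001,0,0,0,0,0.9,0,0,0,0,0,0,0.7,0,0,0,0,0,0,0.5,0,0,0,0,0,0,0.4,0,0,0,0,0,0,0.4,0,0,0,0,0,0,0.4],
)

```text
time_s: 10.88
ee_pos: [0.5085, -0.0865, 0.143]
eef_rot: [-0.0, 0.786, -0.163]
force: [0.7, 0.5, 1.2]
grip_width: 0.0514
```

```bash
python3 snap.py 10 side top; python3 -c "
from rl import *; rel('10',(.00,.0))
crop(load('side10')[0],230,160,370,310,5,'pics/z13.png')"
```

```text
10.9833 [ 0.5086 -0.0865  0.1431] grasp [ 0.4954 -0.0844  0.1564] x [ 0.697 -0.114 -0.708] y [ 0.162  0.987 -0.   ] q [-0.29 -0.11  2.28  0.45  0.22 -2.1 ] F [-0.3  0.3  0.2] w 0.05566714731445296
['side10'] [ 0.5432 -0.093   0.1105] 229 0.0007 [-0.0496  0.0558] cradle xyz mm [0.0, -0.1, -2.2] axis err deg [-0.2, -0.0]
['top10'] [ 0.546  -0.0916  0.113 ] 209 0.0013 [-0.0514  0.06  ] cradle xyz mm [0.0, -1.9, 1.4] axis err deg [-0.2, -0.2]
```

View pics/z13.png

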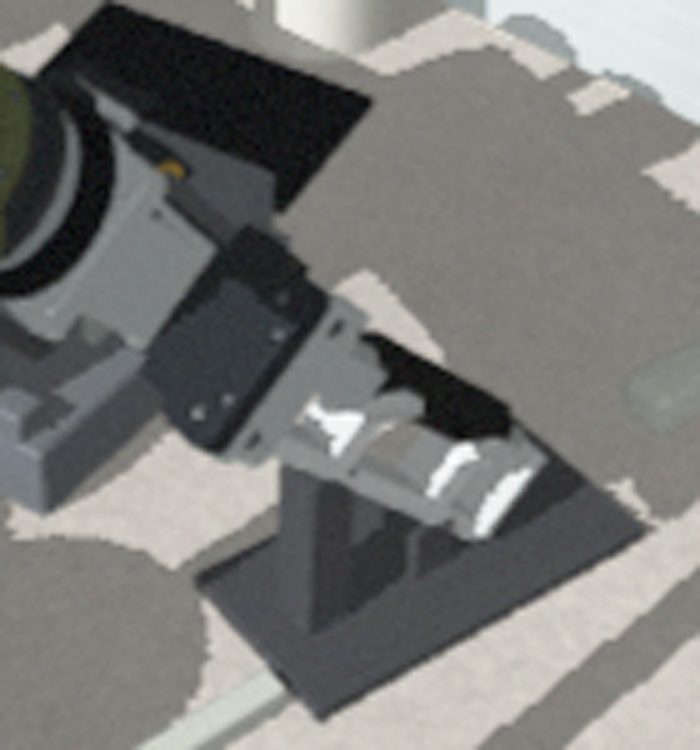

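jog_arm(
  rows=[-0.014,0.002,0.014,0,0,0,0.25,-0.021,0.004,0.021,0,0,0,0.25,-0.021,0.004,0.021,0,0,0,0.25,0.01,0,0.03,0,0,0,0.25,0.01,0,0.03,0,0,0,0.25,0.01,0,0.03,1.04,6.34,0,0.25,0.01,0,0.02,1.04,6.34,0,0.25,0.01,0,0.02,1.04,6.34,0,0.25],
)

```text
time_s: 11.65
ee_pos: [0.5016, -0.0763, 0.3281]
eef_rot: [-0.0, 1.111, -0.163]
force: [-0.2, -0.0, -0.0]
grip_width: 0.0705
```

jog_arm(
  rows=[0.005,-0.002,0,1.04,6.34,0,0.25,0.005,-0.002,0,1.04,6.34,0,0.25,0.005,-0.002,0,1.04,6.34,0,0.25,0.005,-0.002,0,1.04,6.34,0,0.25,0.005,-0.001,0,1.04,6.34,0,0.25,0.005,-0.001,0,1.04,6.34,0,0.25,0.005,-0.001,0,1.04,6.34,0,0.25,0.005,-0.001,0,1.04,6.34,0,0.25],
)

```text
time_s: 12.32
ee_pos: [0.5421, -0.0883, 0.3257]
eef_rot: [3.137, 1.131, 2.975]
force: [-1.1, 0.1, 1.1]
grip_width: 0.0705
```

```bash
python3 snap.py 11 side top; python3 -c "
from rl import *; rel('11',(.00,.0))
crop(load('side11')[0],230,160,370,310,5,'pics/z14.png')"
```

```text
12.4167 [ 0.5433 -0.0886  0.3187] grasp [ 0.5514 -0.0899  0.3356] x [-0.43   0.073 -0.9  ] y [0.162 0.987 0.003] q [-0.22  0.58  0.86 -0.03  2.15 -1.63] F [ 0.7  0.1 -1.4] w 0.07045354962233455
['side11'] [ 0.5434 -0.0928  0.1106] 218 0.0007 [-0.0507  0.0558] cradle xyz mm [-0.0, -0.2, -2.0] axis err deg [-0.2, 0.4]Traceback (most recent call last):
  File "<string>", line 2, in <module>
    from rl import *; rel('11',(.00,.0))
                      ~~~^^^^^^^^^^^^^^^
  File "rl.py", line 7, in rel
    c,ax,n,sd,ext=rollerfit(cams,rc+off[1]*zc+off[0]*a,a,.015)
                  ~~~~~~~~~^^^^^^^^^^^^^^^^^^^^^^^^^^^^^^^^^^^
  File "rfit.py", line 21, in rollerfit
    k=(abs(s)<.08)&(r<.017); ext=np.percentile(s[k],[1,99])
                                 ~~~~~~~~~~~~~^^^^^^^^^^^^^
    return _quantile_unchecked(
        a, q, axis, out, overwrite_input, method, keepdims, weights)
    return _ureduce(a,
                    func=_quantile_ureduce_func,
    ...<5 lines>...
                    overwrite_input=overwrite_input,
                    method=method)
    r = func(a, **kwargs)
    result = _quantile(arr,
                       quantiles=q,
    ...<2 lines>...
                       out=out,
                       weights=wgt)
    slices_having_nans = np.isnan(arr[-1, ...])
                                  ~~~^^^^^^^^^
IndexError: index -1 is out of bounds for axis 0 with size 0
```

jog_arm(
  rows=[0.0085,-0.002,-0.02,1.04,6.34,0,0.25,0.0085,-0.002,-0.025,1.04,6.34,0,0.25,0.0085,-0.002,-0.028,1.04,6.34,0,0.25,0.0085,-0.002,-0.028,0,0,0,0.25,0.0085,-0.002,-0.028,0,0,0,0.25,0.0085,-0.002,-0.028,0,0,0,0.25,0,0,0,0,0,0,0.25],
)

```text
time_s: 13.0
ee_pos: [0.5921, -0.1002, 0.1628]
eef_rot: [3.138, 0.792, 2.976]
force: [0.9, -0.9, -1.2]
grip_width: 0.0704
```

```bash
python3 snap.py 12 side; python3 -c "
from rl import *
crop(load('side12')[0],230,130,390,310,4.2,'pics/z14.png')"
```

```text
13.05 [ 0.5922 -0.1002  0.1663] grasp [ 0.6052 -0.1023  0.1798] x [-0.691  0.115 -0.714] y [0.162 0.987 0.002] q [-0.21  1.04  0.56 -0.04  2.32 -1.64] F [-0.2 -0.2  0.4] w 0.07070274498497399
```

View pics/z14.png

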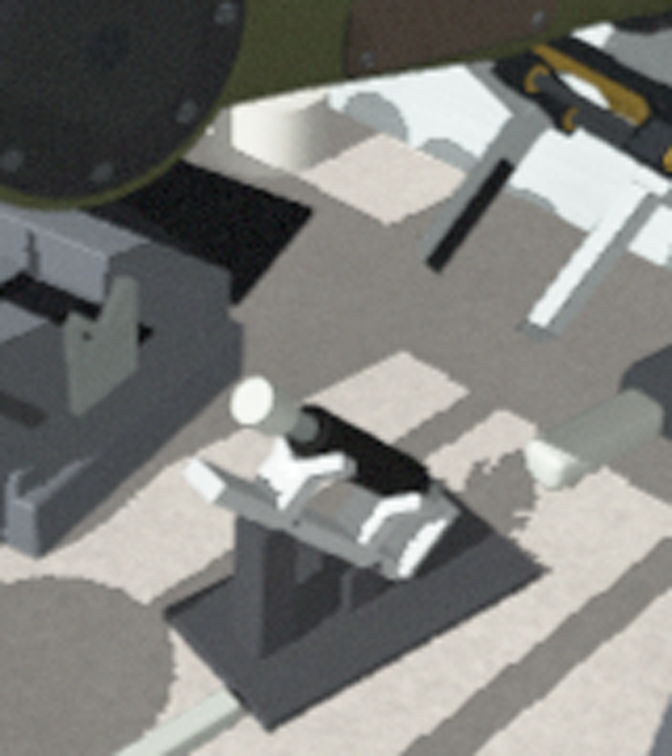

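```bash
python3 - <<'E'
from h import *
p,d,K,E=load("side12"); C=cloud(d,K,E).reshape(-1,3)
for x in np.arange(.3,.8,.04):
    k=(C[:,0]>x)&(C[:,0]<x+.04)&(C[:,1]>-.25)&(C[:,1]<.05)&(C[:,2]>.21)
    if k.sum(): print(round(x,2),k.sum(),np.percentile(C[k][:,2],[0.5,50,99]).round(3),np.percentile(C[k][:,1],[1,99]).round(3))
E
```

```text
0.3 4979 [0.333 0.458 0.494] [-0.123  0.05 ]
0.34 3432 [0.339 0.473 0.497] [-0.131  0.048]
0.38 1405 [0.384 0.461 0.499] [-0.135  0.045]
0.42 1550 [0.375 0.446 0.479] [-0.131 -0.025]
0.46 1447 [0.369 0.436 0.471] [-0.142 -0.037]
0.5 1294 [0.363 0.435 0.463] [-0.15  -0.032]
0.54 1093 [0.357 0.434 0.457] [-0.156 -0.042]
0.58 921 [0.362 0.425 0.452] [-0.159 -0.061]
0.62 1193 [0.211 0.382 0.445] [-0.194 -0.065]
0.66 2510 [0.227 0.297 0.439] [-0.207 -0.044]
0.7 1263 [0.239 0.329 0.419] [-0.21 -0.08]
0.74 762 [0.294 0.387 0.419] [-0.194 -0.084]
0.78 769 [0.343 0.406 0.418] [-0.2   -0.084]
```

jog_arm(
  rows=[-0.0164,0.0025,-0.0172,0,0,0,0.25,-0.0164,0.0025,-0.0172,0,0,0,0.25,-0.0164,0.0025,-0.0172,0,0,0,0.25,-0.0164,0.0025,-0.0172,0,0,0,0.25,-0.01,0.0015,-0.01,0,0,0,0.25,0,0,0,0,0,0,0.25],
)

```text
time_s: 13.55
ee_pos: [0.5159, -0.0884, 0.0912]
eef_rot: [3.139, 0.8, 2.977]
force: [-0.5, 0.1, 0.6]
grip_width: 0.0706
```

```bash
python3 snap.py 13 side; python3 -c "
from rl import *
crop(load('side13')[0],250,180,370,310,6,'pics/z15.png')"
```

```text
13.6 [ 0.5172 -0.0887  0.0922] grasp [ 0.5301 -0.0908  0.1057] x [-0.686  0.114 -0.719] y [0.162 0.987 0.002] q [-0.22  0.87  1.03 -0.04  2.01 -1.63] F [ 0.4 -0.1  0.7] w 0.07040481053257908
```

View pics/z15.png

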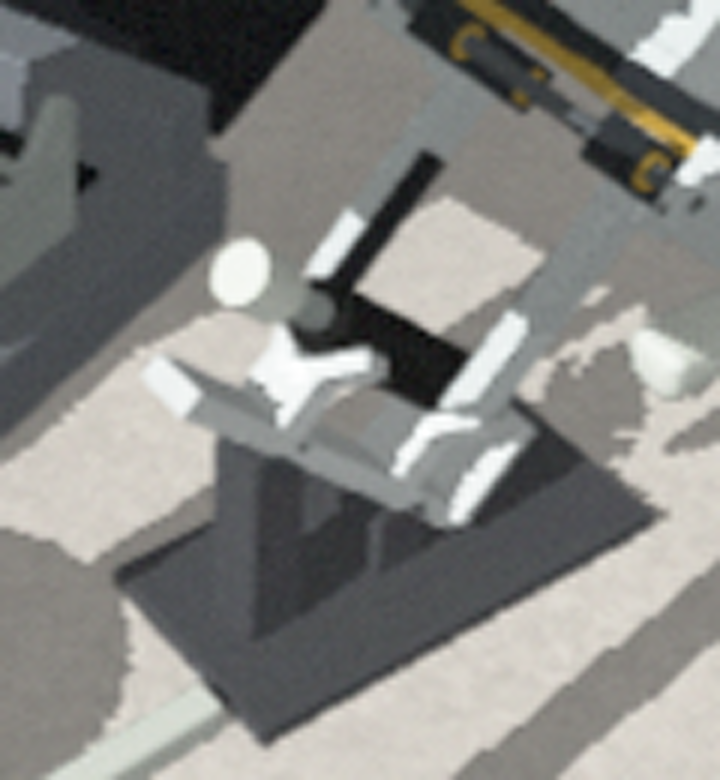

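jog_arm(
  rows=[0.001,0,-0.0065,0,0,0,0.25,-0.003,0.0005,-0.005,0,0,0,0.25,-0.0045,0.0005,-0.0045,0,0,0,0.25,0,0,0,0,0,0,0.4],
)

```text
time_s: 13.93
ee_pos: [0.5101, -0.0876, 0.0729]
eef_rot: [3.139, 0.798, 2.977]
force: [0.4, -0.5, -0.1]
grip_width: 0.0668
```

```bash
python3 snap.py 14 side; python3 -c "
from rl import *
crop(load('side14')[0],250,180,370,310,6,'pics/z16.png')"
```

```text
13.9833 [ 0.5104 -0.0877  0.0734] grasp [ 0.5233 -0.0898  0.0869] x [-0.688  0.114 -0.716] y [0.162 0.987 0.002] q [-0.22  0.88  1.06 -0.04  1.97 -1.63] F [-0.  -0.5 -0.6] w 0.06324838394049287
```

View pics/z16.png

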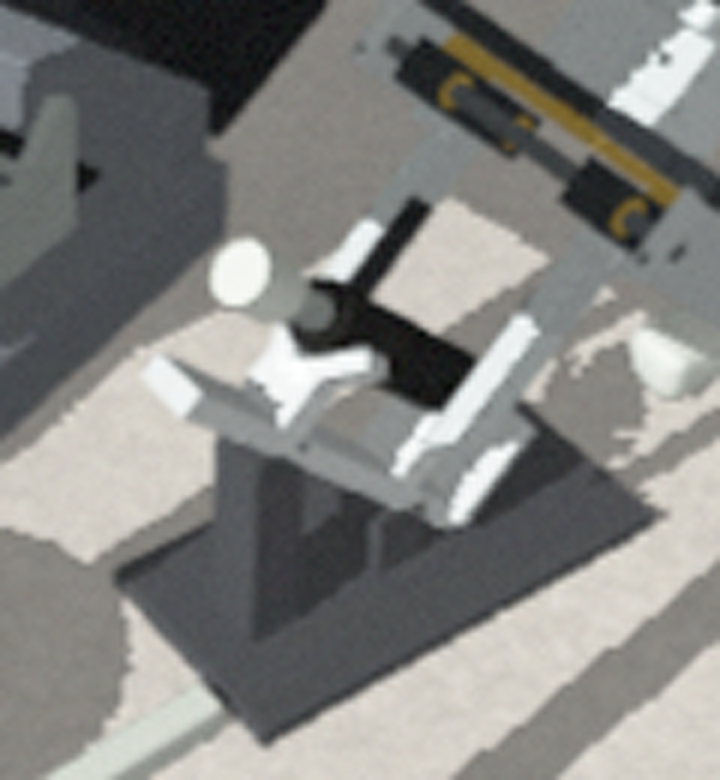

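```bash
python3 - <<'E'
from h import *
rc=np.array([.5447,-.0933,.112]); h=2.9802; xr=np.array([np.cos(h),np.sin(h),0]); z=np.array([0,0,1.]); a=(xr+z)/2**.5; zc=(z-xr)/2**.5; yc=np.cross(zc,a)
p,d,K,E=load("side14"); C=cloud(d,K,E).reshape(-1,3)-rc
L=np.c_[C@a,C@yc,C@zc]*1e3
for lo in range(-30,70,10):
    k=(L[:,2]>lo)&(L[:,2]<lo+10)&(L[:,1]>28)&(L[:,1]<60)&(abs(L[:,0])<60)
    if k.sum(): print(lo,k.sum(),np.percentile(L[k],[3,50,97],axis=0).round(0).tolist())
    k=(L[:,2]>lo)&(L[:,2]<lo+10)&(L[:,1]<-25)&(L[:,1]>-60)&(abs(L[:,0])<60)
    if k.sum(): print('   far',lo,k.sum(),np.percentile(L[k],[3,50,97],axis=0).round(0).tolist())
E
```

```text
-30 3 [[-12.0, 36.0, -21.0], [-1.0, 37.0, -21.0], [4.0, 38.0, -20.0]]
-20 28 [[-12.0, 36.0, -19.0], [3.0, 42.0, -14.0], [7.0, 47.0, -10.0]]
-10 41 [[-11.0, 37.0, -10.0], [4.0, 46.0, -5.0], [8.0, 48.0, -0.0]]
0 41 [[-10.0, 36.0, 1.0], [4.0, 46.0, 6.0], [7.0, 48.0, 10.0]]
   far 0 15 [[-10.0, -42.0, 6.0], [3.0, -34.0, 8.0], [7.0, -31.0, 10.0]]
10 43 [[-10.0, 36.0, 10.0], [4.0, 46.0, 15.0], [8.0, 48.0, 20.0]]
   far 10 37 [[-11.0, -43.0, 11.0], [4.0, -33.0, 15.0], [7.0, -31.0, 20.0]]
20 40 [[-10.0, 37.0, 21.0], [4.0, 46.0, 25.0], [7.0, 49.0, 29.0]]
   far 20 38 [[-11.0, -44.0, 21.0], [3.0, -33.0, 25.0], [8.0, -31.0, 30.0]]
30 43 [[-11.0, 36.0, 30.0], [5.0, 46.0, 35.0], [7.0, 48.0, 39.0]]
   far 30 37 [[-11.0, -43.0, 31.0], [4.0, -33.0, 35.0], [7.0, -31.0, 40.0]]
40 42 [[-11.0, 37.0, 40.0], [4.0, 47.0, 45.0], [8.0, 48.0, 49.0]]
   far 40 38 [[-9.0, -42.0, 40.0], [4.0, -33.0, 45.0], [8.0, -30.0, 50.0]]
50 43 [[-11.0, 37.0, 50.0], [5.0, 46.0, 55.0], [8.0, 49.0, 60.0]]
   far 50 39 [[-11.0, -44.0, 50.0], [5.0, -34.0, 55.0], [8.0, -32.0, 60.0]]
60 41 [[-11.0, 38.0, 60.0], [5.0, 47.0, 65.0], [9.0, 49.0, 70.0]]
   far 60 38 [[-11.0, -43.0, 60.0], [4.0, -34.0, 65.0], [7.0, -32.0, 70.0]]
```

jog_arm(
  rows=[0,0.002,0,0,0,0,0.5,0,0,0,0,0,0,0.7,0,0,0,0,0,0,0.85,0,0,0,0,0,0,1,0,0,0,0,0,0,1,0,0,0,0,0,0,1,0,0,0,0,0,0,1,0,0,0,0,0,0,1],
  squeeze=40,
)

```text
time_s: 14.65
ee_pos: [0.5107, -0.0862, 0.0738]
eef_rot: [3.14, 0.8, 2.977]
force: [-0.3, -6.6, 0.7]
grip_width: 0.027
```

jog_arm(
  rows=[0,0,0,0,0,0,1,0,0,0,0,0,0,1],
)

```text
time_s: 14.82
ee_pos: [0.5108, -0.0862, 0.0738]
eef_rot: [3.14, 0.8, 2.977]
force: [0.1, -6.0, 2.1]
grip_width: 0.0272
```

jog_arm(
  rows=[0,-0.001,0,0,0,0,1,0.004,-0.0007,0.004,0,0,0,1,0.008,-0.0013,0.008,0,0,0,1,0.015,-0.0025,0.015,0,0,0,1,0.02,-0.003,0.02,0,0,0,1,0.015,-0.0025,0.025,0,0,0,1,0,0,0.035,0,0,0,1,0,0,0.035,0,0,0,1],
)

```text
time_s: 15.48
ee_pos: [0.573, -0.0966, 0.2159]
eef_rot: [3.138, 0.798, 2.977]
force: [0.2, -1.1, -2.0]
grip_width: 0.0268
```

```bash
python3 snap.py 15 side; python3 -c "
from rl import *
crop(load('side15')[0],230,80,410,300,3.5,'pics/z17.png')"
```

```text
15.5333 [ 0.5738 -0.0967  0.2238] grasp [ 0.5866 -0.0989  0.2374] x [-0.682  0.113 -0.723] y [0.162 0.987 0.002] q [-0.21  0.94  0.6  -0.05  2.36 -1.64] F [ 0.4 -0.2  4.7] w 0.027237748812531402
```

View pics/z17.png

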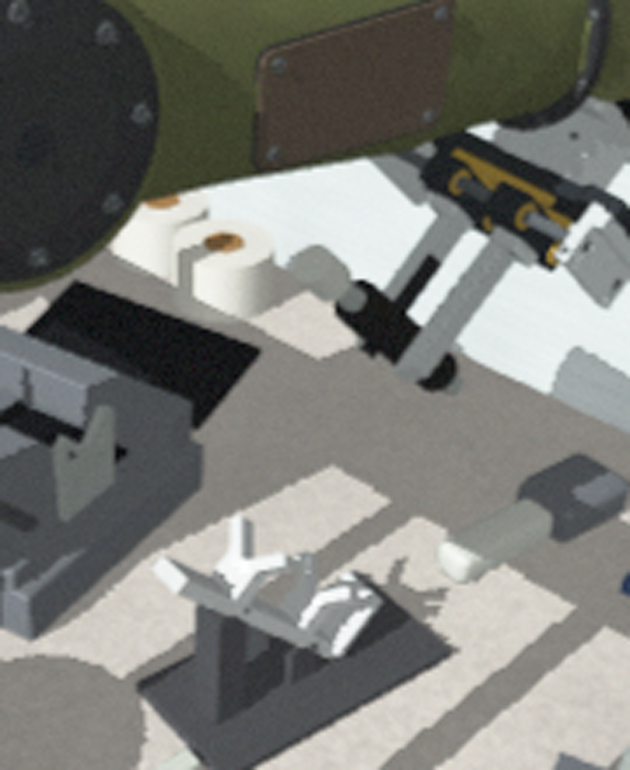

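jog_arm(
  rows=[0,0,0.02,-1.04,-6.34,0,1,0,0,0.02,-1.04,-6.34,0,1,0,0,0.005,-1.04,-6.34,0,1,0,0,0,-1.04,-6.34,0,1,0,0,0,-1.04,-6.34,0,1,0,0,0,-1.04,-6.34,0,1,0,0,0,-1.15,-7,0,1,0,0,0,0,0,0,1],
)

```text
time_s: 16.2
ee_pos: [0.5706, -0.096, 0.2611]
eef_rot: [0.049, 1.538, -0.112]
force: [0.8, -0.5, -1.5]
grip_width: 0.0272
```

jog_arm(
  rows=[-0.0045,0.02,0,0,0,-6.4,1,-0.0045,0.025,0,0,0,-6.4,1,-0.0045,0.025,0,0,0,-6.4,1,-0.0045,0.025,0,0,0,-6.4,1,-0.0045,0.025,0,0,0,-6.4,1,-0.0045,0.025,0,0,0,-6.4,1,-0.0045,0.025,0,0,0,-6.4,1,-0.0045,0.025,0,0,0,-6.4,1],
)

```text
time_s: 16.87
ee_pos: [0.5365, 0.0996, 0.2608]
eef_rot: [0.006, 1.546, -1.055]
force: [-0.4, -0.5, -2.6]
grip_width: 0.0268
```

jog_arm(
  rows=[-0.0045,0.025,0,0,0,-6.4,1,-0.0045,0.025,0,0,0,-6.4,1,-0.0045,0.025,0,0,0,-5.4,1,0,0,0,0,0,0,1],
)

```text
time_s: 17.2
ee_pos: [0.5225, 0.177, 0.2606]
eef_rot: [-0.007, 1.546, -1.384]
force: [-0.8, 0.7, -1.7]
grip_width: 0.027
```

```bash
python3 snap.py 16 side top; python3 -c "
from rl import *
crop(load('side16')[0],110,60,310,260,3.8,'pics/z18.png')
crop(load('top16')[0],140,120,300,280,4,'pics/z19.png')"
```

```text
17.3 [0.5232 0.174  0.2606] grasp [0.5231 0.1745 0.2794] x [ 0.005 -0.025 -1.   ] y [0.98  0.199 0.   ] q [ 0.27  0.25  1.38 -0.03  1.51  0.07] F [ 0.2 -0.6 -2.7] w 0.026855571331714876
```

View pics/z18.png

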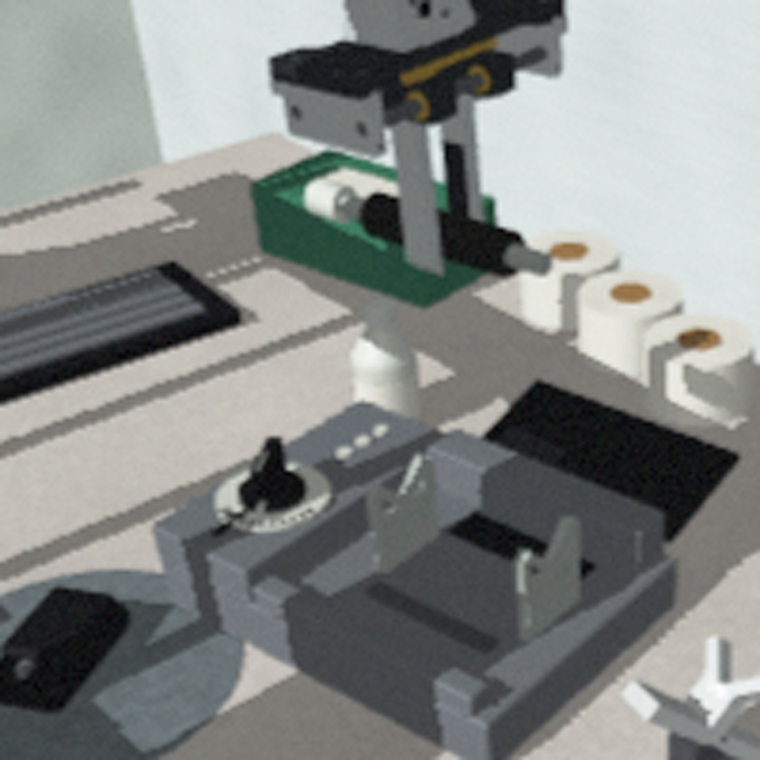

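View pics/z19.png

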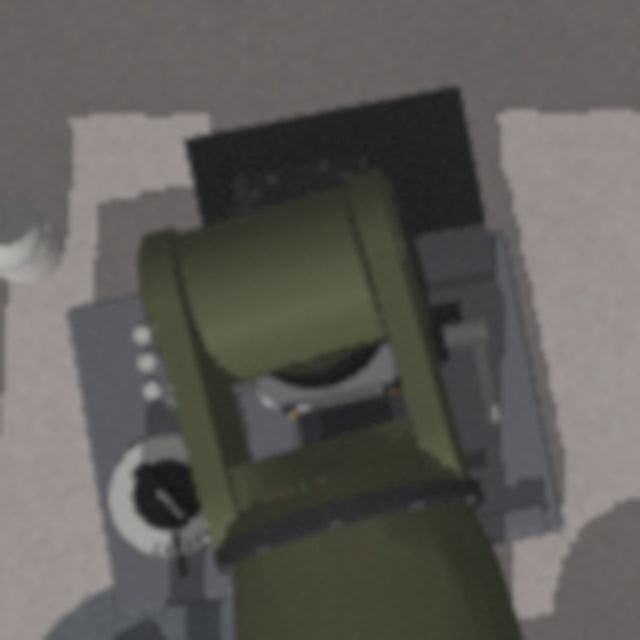

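```bash
cat > rp.py <<'E'
from rfit import *
def relp(tag,c0):
    pr=np.array([.5237,.1725,.105]); h=.1933; px=np.array([np.cos(h),np.sin(h),0]); py=np.array([-np.sin(h),np.cos(h),0]); z=np.array([0,0,1.])
    c,ax,n,sd,ext=rollerfit(["side"+tag],c0,py,.015)
    p,d,K,E=load("side"+tag); C=cloud(d,K,E).reshape(-1,3)
    print(c.round(4),n,sd.round(4),ext.round(4),"seat xyz mm",[round(float((c-pr)@v)*1e3,1) for v in (px,py,z)],"axis err deg",[round(float(np.degrees(ax@v)),1) for v in (px,z)])
    s=(C-c)@ax; r=np.linalg.norm(C-c-np.outer(s,ax),axis=1); k=(abs(s)<.13)&(r<.018)
    hist,e=np.histogram(s[k],bins=np.arange(-.13,.131,.01)); print(hist)
    hb=k&(s>.06)&(s<.12)&(r>.0095); print("hub s range",np.percentile(s[hb],[2,98]).round(4) if hb.any() else None)
    pe=k&(s<-.04); print("plain end s",s[pe].min().round(4))
    dk=k&(p.reshape(-1,3).max(1)<60); print("dark s",np.percentile(s[dk],[.5,99.5]).round(4))
E
python3 -c "
from rp import *; relp('16',np.array([.523,.175,.310]))"
```

```text
[0.5233 0.1751 0.3094] 302 0.0014 [-0.0513  0.0582] seat xyz mm [0.1, 2.6, 204.4] axis err deg [-0.0, -0.9]
[ 0  0  0  0  0 28 27 51 56 46 44 43 35 11  0 15 36 35 38  6 20 49 29 29
  0  0]
hub s range [0.0799 0.108 ]
plain end s -0.0774
dark s [-0.0515  0.0586]
```

jog_arm(
  rows=[0,-0.0025,-0.02,0.5,0.1,0,1,0,-0.0022,-0.035,0.5,0.1,0,1,0,0,-0.035,0,0,0,1,0,0,-0.035,0,0,0,1,0,0,-0.03,0,0,0,1,0,0,-0.015,0,0,0,1,0,0,0,0,0,0,1],
)

```text
time_s: 17.88
ee_pos: [0.5217, 0.1672, 0.0872]
eef_rot: [-0.581, 1.561, -1.953]
force: [-0.4, 0.1, -3.2]
grip_width: 0.027
```

```bash
python3 snap.py 17 side; python3 -c "
from rp import *; relp('17',np.array([.523,.170,.139]))
crop(load('side17')[0],140,130,300,260,4.9,'pics/z20.png')"
```

```text
17.9333 [0.5229 0.1677 0.0897] grasp [0.5229 0.1678 0.1085] x [-0.    -0.008 -1.   ] y [ 0.98   0.197 -0.002] q [ 0.25  0.38  1.61 -0.01  1.15  0.05] F [ 0.2 -0.1 -1.8] w 0.027014974699662953
[0.5219 0.1698 0.1357] 241 0.0014 [-0.0569  0.0523] seat xyz mm [-2.3, -2.3, 30.7] axis err deg [0.1, 0.2]
[ 0  0  0  0 12 21 21 59 36 41 32 39 18  2  3 23 32 27 10 18 28 26 19  8
  0  0]
hub s range [0.077  0.1027]
plain end s -0.0826
dark s [-0.0571  0.0582]
```

View pics/z20.png

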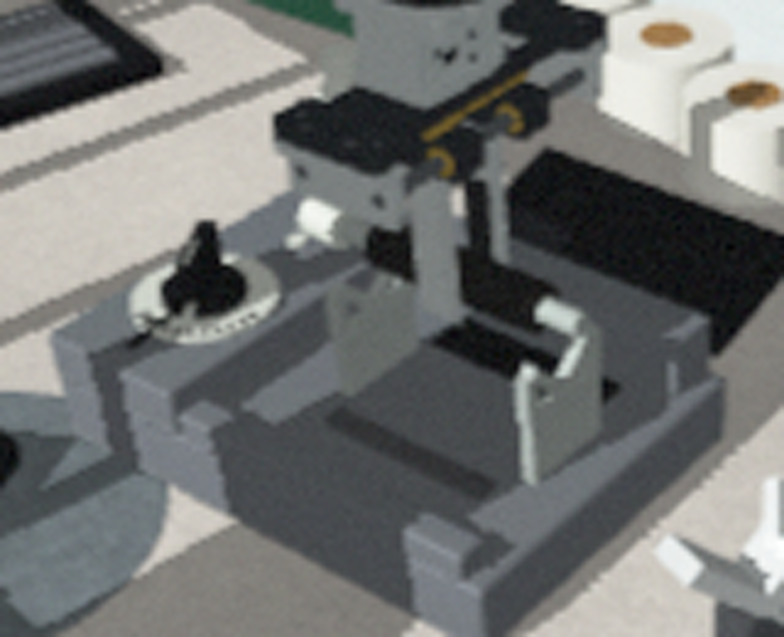

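jog_arm(
  rows=[0,0.0015,-0.008,0,0,0,1,0,0.001,-0.008,0,0,0,1,0,0,-0.006,0,0,0,1,0,0,0,0,0,0,1],
)

```text
time_s: 18.27
ee_pos: [0.5228, 0.171, 0.0678]
eef_rot: [0.032, 1.563, -1.341]
force: [0.1, 0.2, -3.1]
grip_width: 0.027
```

```bash
python3 snap.py 18 side; python3 -c "
from rp import *; relp('18',np.array([.522,.172,.114]))
crop(load('side18')[0],170,140,280,240,7,'pics/z21.png')"
```

```text
18.3167 [0.523  0.1711 0.0684] grasp [0.523  0.1712 0.0872] x [ 0.002 -0.007 -1.   ] y [0.98  0.197 0.001] q [ 0.25  0.41  1.63 -0.01  1.1   0.06] F [-0.2 -0.6 -2.5] w 0.027319864603599295
[0.523  0.1722 0.1162] 227 0.0014 [-0.0555  0.0544] seat xyz mm [-0.8, -0.2, 11.2] axis err deg [-0.1, -0.1]
[ 0  0  0  0  4 26 22 56 36 34 34 41 19  5  1 20 31 20 12 16 17 23 19  8
  0  0]
hub s range [0.0623 0.1029]
plain end s -0.0812
dark s [-0.0559  0.0545]
```

View pics/z21.png

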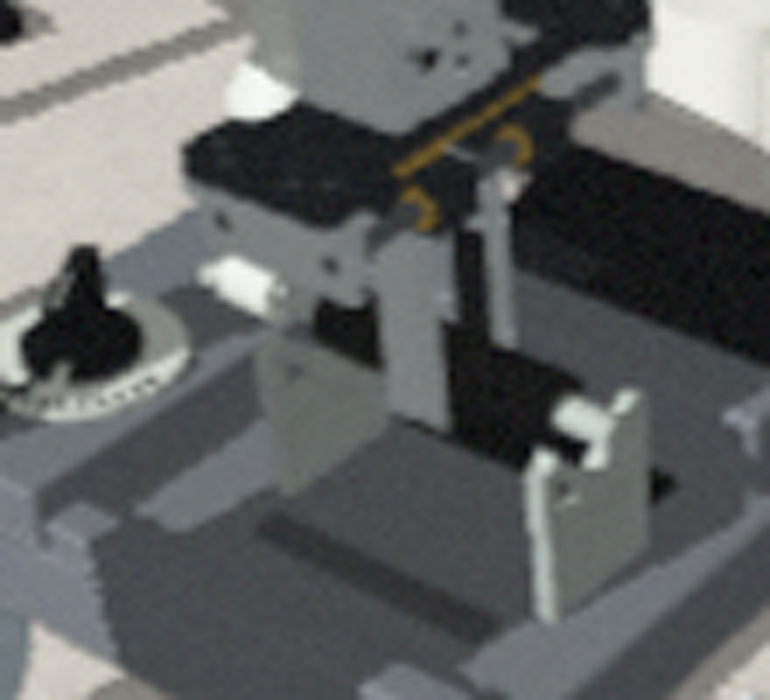

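jog_arm(
  rows=[0,0,-0.003,0,0,0,1,0,0,-0.003,0,0,0,1,0,0,-0.002,0,0,0,1,0,0,0,0,0,0,1],
)

```text
time_s: 18.65
ee_pos: [0.523, 0.171, 0.0603]
eef_rot: [0.122, 1.563, -1.251]
force: [0.3, -0.2, -2.2]
grip_width: 0.0269
```

jog_arm(
  rows=[0,0,-0.0015,0,0,0,1,0,0,0,0,0,0,1],
)

```text
time_s: 18.82
ee_pos: [0.5232, 0.1711, 0.0591]
eef_rot: [0.179, 1.563, -1.194]
force: [0.2, 0.6, -2.8]
grip_width: 0.027
```

jog_arm(
  rows=[0,0,-0.0015,0,0,0,1,0,0,0,0,0,0,1],
)

```text
time_s: 18.98
ee_pos: [0.5231, 0.1711, 0.0575]
eef_rot: [0.167, 1.563, -1.206]
force: [0.8, 0.2, -2.8]
grip_width: 0.027
```

jog_arm(
  rows=[0,0,-0.0015,0,0,0,1,0,0,0,0,0,0,1],
)

```text
time_s: 19.15
ee_pos: [0.5231, 0.1711, 0.056]
eef_rot: [0.168, 1.563, -1.205]
force: [-0.2, 0.5, -2.3]
grip_width: 0.0267
```

jog_arm(
  rows=[0,0,-0.0015,0,0,0,1,0,0,0,0,0,0,1],
)

```text
time_s: 19.32
ee_pos: [0.5233, 0.1711, 0.0547]
eef_rot: [0.238, 1.563, -1.135]
force: [0.1, -0.2, -1.2]
grip_width: 0.0272
```

jog_arm(
  rows=[0,0,-0.001,0,0,0,1,0,0,0,0,0,0,1],
)

```text
time_s: 19.48
ee_pos: [0.5237, 0.1712, 0.0543]
eef_rot: [0.367, 1.563, -1.006]
force: [0.3, 1.1, 2.9]
grip_width: 0.0272
```

jog_arm(
  rows=[0,0,-0.001,0,0,0,1,0,0,0,0,0,0,1],
)

```text
time_s: 19.65
ee_pos: [0.5237, 0.1713, 0.0542]
eef_rot: [0.41, 1.563, -0.963]
force: [-4.9, -1.9, 13.6]
grip_width: 0.027
```

```bash
python3 snap.py 19 side; python3 -c "
from rp import *; relp('19',np.array([.522,.172,.105]))
crop(load('side19')[0],170,140,280,240,7,'pics/z22.png')"
```

```text
19.7 [0.5238 0.1713 0.0542] grasp [0.5237 0.1714 0.073 ] x [ 0.005 -0.007 -1.   ] y [0.98  0.197 0.003] q [ 0.25  0.43  1.64 -0.01  1.07  0.06] F [-5.3 -1.  13.4] w 0.02710196402502823
[0.5237 0.1724 0.1031] 216 0.0014 [-0.0551  0.0614] seat xyz mm [-0.0, -0.1, -1.9] axis err deg [0.4, 0.6]
[ 0  0  0  0  3 31 39 40 36 35 34 38 22  5  2 20 24 17 10 23 11 15 17  5
  0  0]
hub s range [0.0618 0.1029]
plain end s -0.0807
dark s [-0.0549  0.0531]
```

View pics/z22.png

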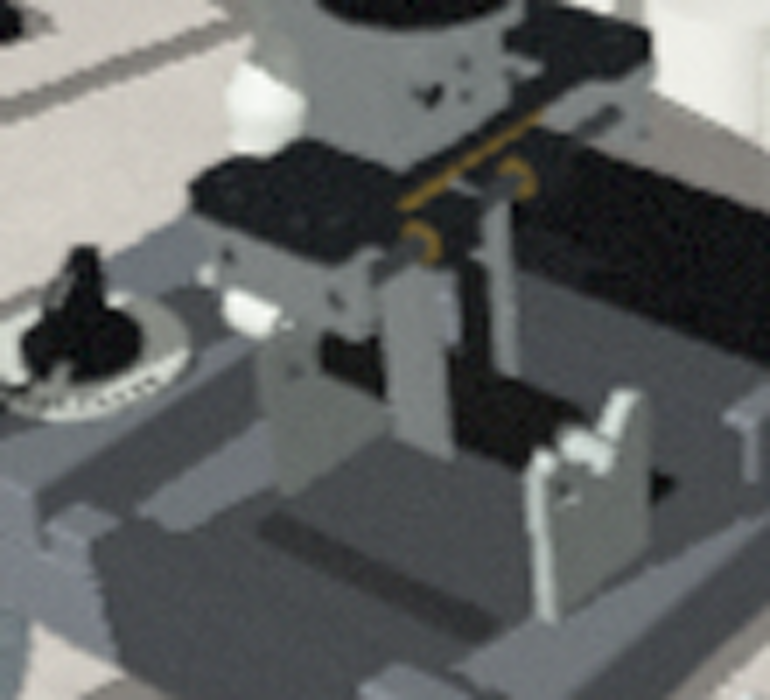

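jog_arm(
  rows=[0,0,0.001,0,0,0,0.95,0,0,0,0,0,0,0.7,0,0,0,0,0,0,0.5,0,0,0,0,0,0,0.4,0,0,0,0,0,0,0.4,0,0,0,0,0,0,0.4],
)

```text
time_s: 20.2
ee_pos: [0.5231, 0.1711, 0.0535]
eef_rot: [0.139, 1.563, -1.234]
force: [-0.6, 0.7, 0.3]
grip_width: 0.0514
```

jog_arm(
  rows=[0,0,0.005,0,0,0,0.4,0,0,0.015,0,0,0,0.4,0,0,0.03,0,0,0,0.4,0,0,0.035,0,0,0,0.4,0,0,0.035,0,0,0,0.4,0,0,0.03,0,0,0,0.4],
)

```text
time_s: 20.7
ee_pos: [0.5232, 0.1711, 0.2066]
eef_rot: [0.372, 1.563, -1.001]
force: [0.6, -0.8, 0.0]
grip_width: 0.0565
```

```bash
python3 snap.py 20 side; python3 -c "
from rp import *; relp('20',np.array([.522,.172,.105]))
crop(load('side20')[0],140,130,300,260,4.9,'pics/z23.png')"
```

```text
20.75 [0.525  0.1716 0.2124] grasp [0.5248 0.1717 0.2312] x [ 0.012 -0.005 -1.   ] y [0.98  0.197 0.011] q [ 0.25  0.27  1.47 -0.01  1.39  0.06] F [ 0.1 -0.3  5.8] w 0.056303645422727
[0.5235 0.1723 0.1028] 336 0.0012 [-0.0552  0.0593] seat xyz mm [-0.2, -0.2, -2.2] axis err deg [0.4, -0.1]
[ 0  0  0  0  2 34 43 40 35 36 33 35 34 31 33 34 33 33 11 32 24 27 22 14
  0  0]
hub s range [0.061 0.105]
plain end s -0.0806
dark s [-0.0552  0.0529]
```

View pics/z23.png

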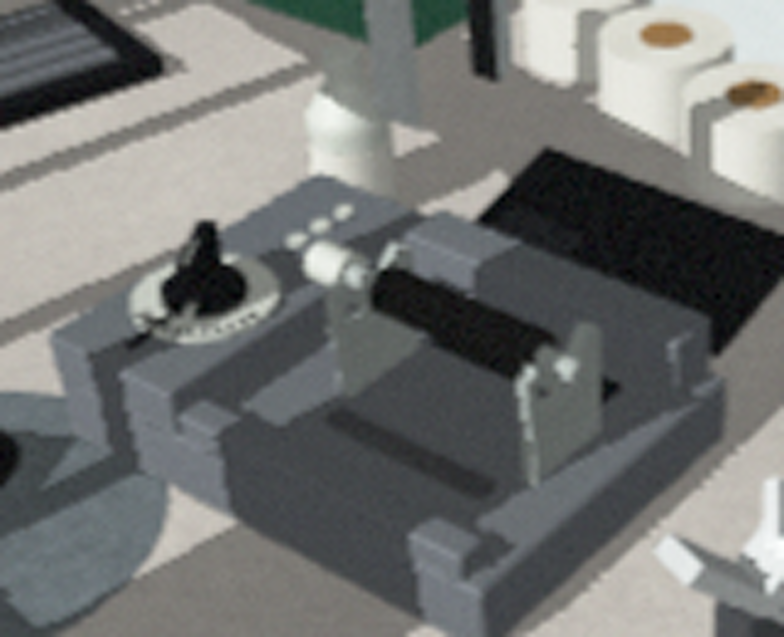

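```bash
python3 - <<'E'
from h import *
q=[.5237,.1725,.1933]; k0=np.array([.4577,.3277])
for n in ("top0","side0","top5" ,"side20"):
    try: p,d,K,E=load(n)
    except Exception: continue
    C=cloud(d,K,E).reshape(-1,3)
    for lo in (.095,.103,.108):
        k=(np.hypot(*(C[:,:2]-k0).T)<.03)&(C[:,2]>lo)&(C[:,2]<.122); P=C[k][:,:2]
        if len(P)<10: continue
        w,V=np.linalg.eigh(np.cov(P.T)); v=V[:,1]; v=v*-np.sign(v[0])
        ang=np.arctan2(v[1],v[0])-(q[2]+np.pi); print(n,lo,len(P),P.mean(0).round(4),"ang",round((ang+np.pi)%(2*np.pi)-np.pi,3),"sd",np.sqrt(w).round(4))
p=load("top0")[0]; crop(p,165,225,200,270,16,"pics/k1.png")
p=load("side20")[0]; crop(p,160,165,205,205,16,"pics/k2.png")
E
```

```text
top0 0.095 94 [0.4602 0.3283] ang 0.552 sd [0.0037 0.0146]
top0 0.103 85 [0.46   0.3287] ang 0.56 sd [0.0036 0.0143]
top0 0.108 79 [0.4605 0.3294] ang 0.547 sd [0.0036 0.0141]
side0 0.095 84 [0.4544 0.3217] ang 0.516 sd [0.0036 0.0157]
side0 0.103 61 [0.4556 0.3235] ang 0.525 sd [0.0037 0.0158]
side0 0.108 45 [0.4559 0.3245] ang 0.577 sd [0.0035 0.0154]
side20 0.095 86 [0.4545 0.3216] ang 0.505 sd [0.0036 0.0155]
side20 0.103 62 [0.4552 0.323 ] ang 0.523 sd [0.0037 0.0155]
side20 0.108 50 [0.456  0.3242] ang 0.537 sd [0.0036 0.0152]
```

View pics/k1.png

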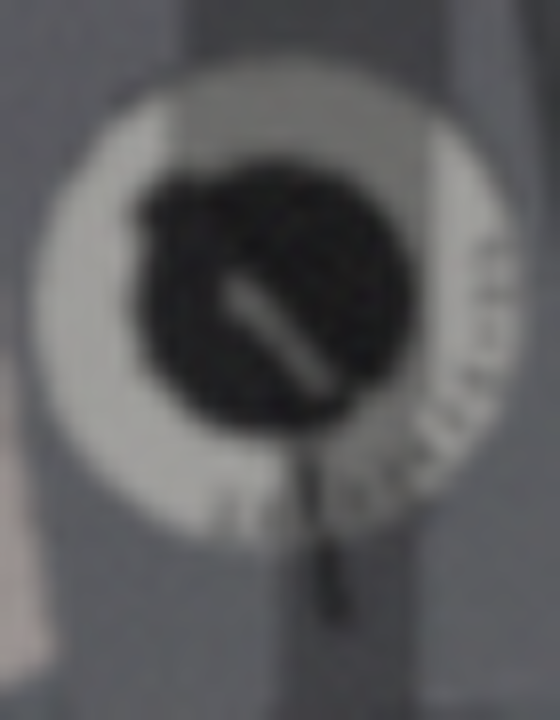

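View pics/k2.png

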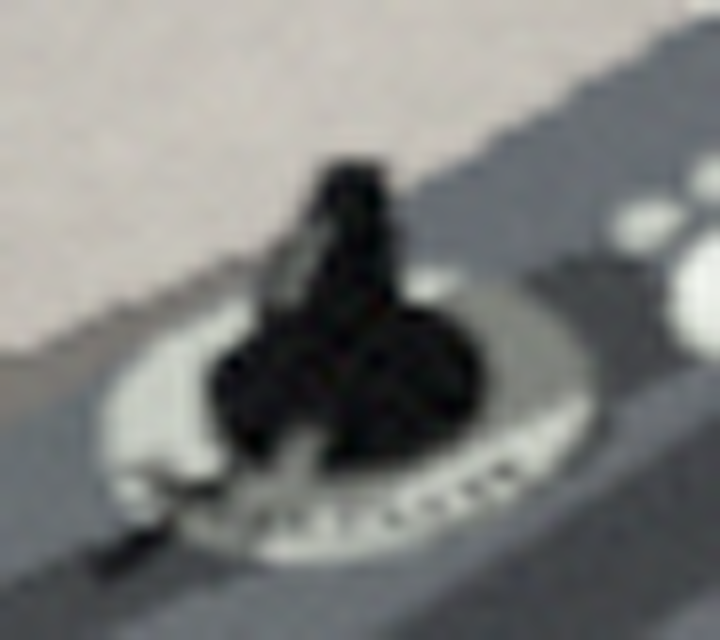

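jog_arm(
  rows=[-0.006,0.016,0,0,0,-6.5,0.4,-0.0074,0.0175,0,0,0,-6.6,0.4,-0.0074,0.0175,0,0,0,-6.6,0.4,-0.0074,0.0175,0,0,0,-6.6,0.4,-0.0074,0.0175,0,0,0,-6.6,0.4,-0.0074,0.0175,0,0,0,-6.6,0.4,-0.0074,0.0175,0,0,0,-6.6,0.4,-0.0074,0.0175,0,0,0,-6.6,0.4],
)

```text
time_s: 21.42
ee_pos: [0.4649, 0.3104, 0.2038]
eef_rot: [0.195, 1.563, -2.103]
force: [-0.4, -0.3, 0.6]
grip_width: 0.0566
```

jog_arm(
  rows=[-0.0074,0.0175,0,0,0,-6.5,0.4,0,0,-0.02,0,0,0,0.4,0,0,-0.03,0,0,0,0.4,0,0,-0.03,0,0,0,0.4,0,0,0,0,0,0,0.4],
)

```text
time_s: 21.83
ee_pos: [0.4556, 0.3258, 0.1185]
eef_rot: [0.0, 1.555, -2.406]
force: [-0.2, 0.5, -1.7]
grip_width: 0.0565
```

```bash
python3 snap.py 21 side top; python3 -c "
from rp import *
crop(load('side21')[0],130,110,250,230,6,'pics/k3.png')
crop(load('top21')[0],140,200,240,290,7,'pics/k4.png')"
```

```text
21.9333 [0.4579 0.3271 0.1242] grasp [0.458  0.3272 0.143 ] x [-0.005 -0.007 -1.   ] y [ 0.671 -0.741  0.001] q [ 0.56  0.38  1.54 -0.    1.24  1.39] F [-0.   0.   0.7] w 0.056170261446765214
```

View pics/k3.png

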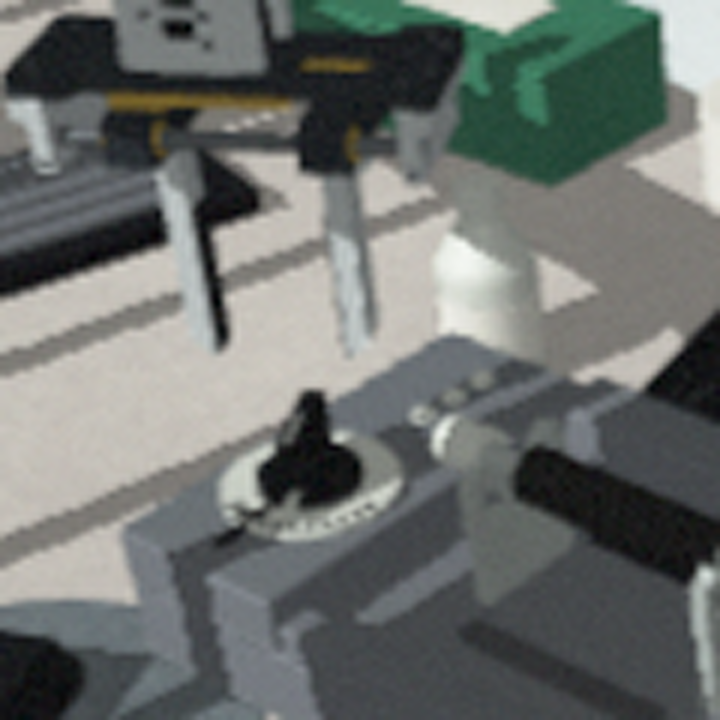

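View pics/k4.png

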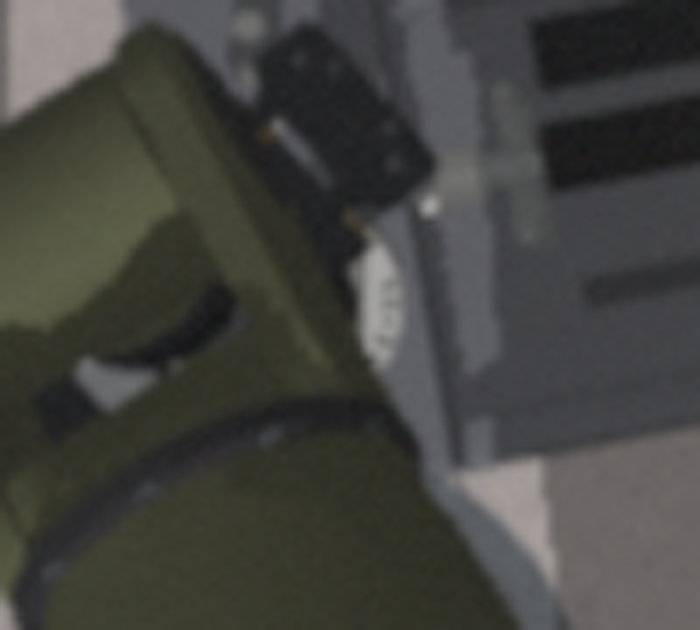

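jog_arm(
  rows=[0,0,-0.02,0,0,0,0.4,0,0,-0.02,0,0,0,0.4,0,0,-0.015,0,0,0,0.4,0,0,-0.009,0,0,0,0.4,0,0,0,0,0,0,0.5],
  squeeze=20,
)

```text
time_s: 22.35
ee_pos: [0.4581, 0.3271, 0.0599]
eef_rot: [0.182, 1.563, -2.224]
force: [0.1, -1.6, -0.1]
grip_width: 0.0527
```

jog_arm(
  rows=[0,0,0,0,0,0,0.6,0,0,0,0,0,0,0.7,0,0,0,0,0,0,0.8,0,0,0,0,0,0,0.9,0,0,0,0,0,0,1,0,0,0,0,0,0,1,0,0,0,0,0,0,1],
)

```text
time_s: 22.93
ee_pos: [0.4568, 0.3287, 0.0602]
eef_rot: [-0.255, 1.564, -2.661]
force: [-10.6, 11.8, 3.9]
grip_width: 0.0118
```

```bash
python3 snap.py 22 side; python3 -c "
from rp import *
crop(load('side22')[0],130,110,250,230,6,'pics/k5.png')"
```

```text
22.9833 [0.4567 0.3288 0.0602] grasp [0.4569 0.3288 0.079 ] x [-0.006 -0.003 -1.   ] y [ 0.671 -0.741 -0.002] q [0.56 0.45 1.59 0.   1.11 1.39] F [-10.4  10.2   3.8] w 0.011608383510051922
```

View pics/k5.png

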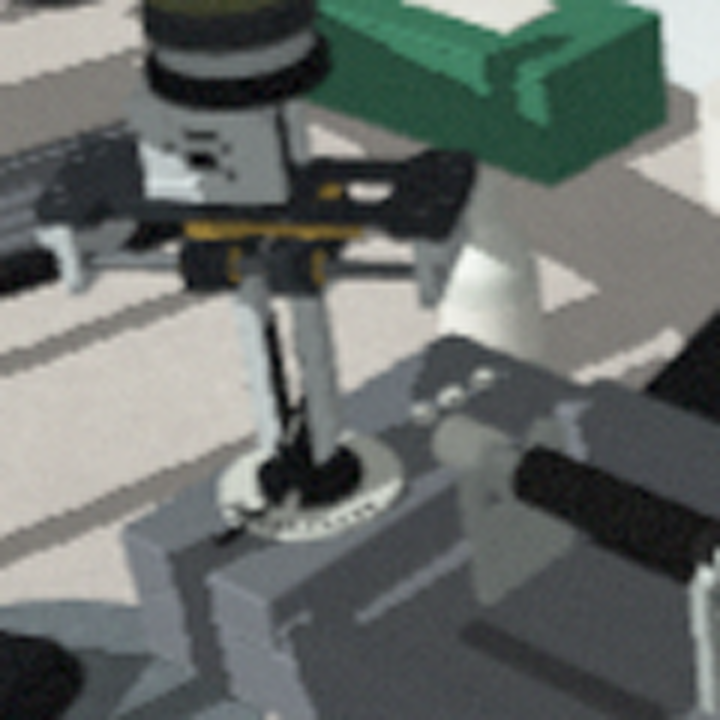

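jog_arm(
  rows=[-0.0014,0.0015,0,0,0,0,1,0,0,0,0,0,-4,1,0,0,0,0,0,-5.5,1,0,0,0,0,0,-5.5,1,0,0,0,0,0,-5.5,1,0,0,0,0,0,-5.5,1,0,0,0,0,0,-5.1,1,0,0,0,0,0,0,1],
)

```text
time_s: 23.65
ee_pos: [0.4565, 0.3292, 0.0602]
eef_rot: [0.057, 1.564, -2.896]
force: [-3.3, 4.7, 3.7]
grip_width: 0.012
```

```bash
python3 snap.py 23 side; python3 -c "
from rp import *
crop(load('side23')[0],155,150,215,210,11,'pics/k6.png')"
```

```text
23.7 [0.4565 0.3292 0.0602] grasp [0.4566 0.3292 0.079 ] x [-0.007 -0.002 -1.   ] y [ 0.192 -0.981  0.   ] q [0.56 0.45 1.6  0.   1.11 1.94] F [-3.1  4.9  3.9] w 0.011580990256665874
```

View pics/k6.png

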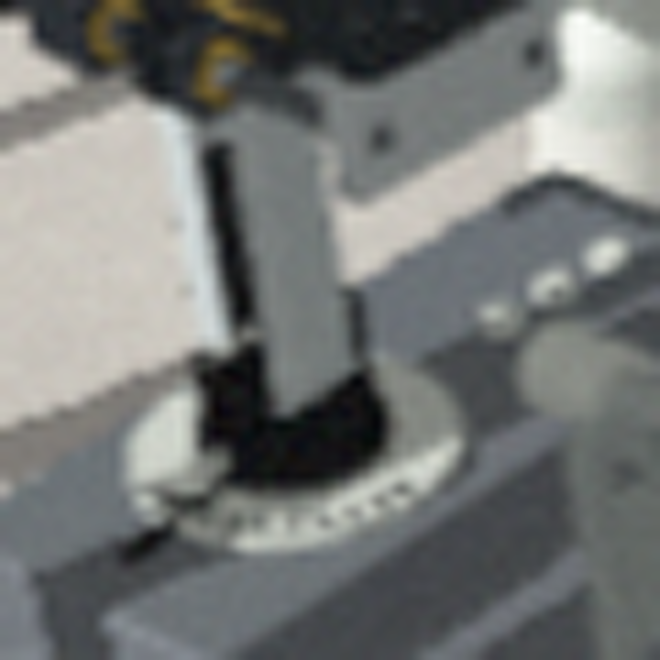

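jog_arm(
  rows=[0,0,0,0,0,0,0.9,0,0,0,0,0,0,0.7,0,0,0,0,0,0,0.5,0,0,0,0,0,0,0.4,0,0,0.01,0,0,0,0.4,0,0,0.025,0,0,0,0.4,0,0,0.03,0,0,0,0.4,0,0,0.03,0,0,0,0.4],
)

```text
time_s: 24.37
ee_pos: [0.4564, 0.3283, 0.1564]
eef_rot: [0.227, 1.563, -2.721]
force: [-0.0, 0.3, -0.1]
grip_width: 0.0546
```

jog_arm(
  rows=[0,0,0.03,0,0,0,0.4,0,0,0.035,0,0,0,0.4,-0.02,-0.035,0.01,0,0,0,0.4,-0.01,-0.04,0,0,0,0,0.4,-0.01,-0.04,0,0,0,0,0.4,0,-0.04,0,0,0,0,0.4,0,-0.04,0,0,0,0,0.4,0,-0.04,0,0,0,0,0.4],
)

```text
time_s: 25.03
ee_pos: [0.416, 0.0919, 0.2307]
eef_rot: [0.275, 1.564, -2.673]
force: [1.4, -0.4, -0.4]
grip_width: 0.0568
```

jog_arm(
  rows=[0,-0.04,0,0,0,0,0.4,0,-0.04,0,0,0,0,0.4,0,-0.04,0,0,0,0,0.4,0,-0.04,0,0,0,0,0.4,0,-0.04,0,0,0,0,0.4,0,-0.03,0,0,0,0,0.4,0,0,0,0,0,0,0.4,0,0,0,0,0,0,0.4],
)

```text
time_s: 25.7
ee_pos: [0.4163, -0.1375, 0.2302]
eef_rot: [0.214, 1.563, -2.738]
force: [-0.5, -0.1, -0.5]
grip_width: 0.0568
```

```bash
python3 snap.py 24 side top; python3 - <<'E'
from rp import *
relp('24',np.array([.522,.172,.105]))
crop(load('top24')[0],150,180,280,280,6,'pics/k7.png'); crop(load('side24')[0],150,140,290,250,5.5,'pics/k8.png')
q=[.5237,.1725,.1933]; k0=np.array([.4577,.3277])
for n in ("top24","side24"):
    p,d,K,E=load(n); C=cloud(d,K,E).reshape(-1,3)
    for lo in (.095,.103):
        k=(np.hypot(*(C[:,:2]-k0).T)<.03)&(C[:,2]>lo)&(C[:,2]<.122); P=C[k][:,:2]
        w,V=np.linalg.eigh(np.cov(P.T)); v=V[:,1]; v=v*-np.sign(v[0])
        ang=np.arctan2(v[1],v[0])-(q[2]+np.pi); print(n,lo,len(P),P.mean(0).round(4),"ang",round((ang+np.pi)%(2*np.pi)-np.pi,3),np.sqrt(w).round(4))
E
```

```text
25.8 [ 0.4166 -0.1359  0.2301] grasp [ 0.4167 -0.1359  0.2489] x [-0.007 -0.003 -1.   ] y [ 0.192 -0.981  0.002] q [-0.4   0.01  1.72 -0.01  1.42  0.98] F [-0.3 -0.1  0.6] w 0.056550928893485765
[0.5236 0.1723 0.1029] 327 0.0013 [-0.0551  0.0533] seat xyz mm [-0.1, -0.2, -2.1] axis err deg [0.0, -0.0]
[ 0  0  0  0  4 35 37 43 33 34 34 33 37 30 34 28 35 31 18 29 23 27 27 11
  0  0]
hub s range [0.0613 0.1041]
plain end s -0.0811
dark s [-0.055   0.0534]
top24 0.095 99 [0.4597 0.3281] ang 0.004 [0.0039 0.0144]
top24 0.103 85 [0.4597 0.3287] ang 0.019 [0.0038 0.014 ]
side24 0.095 120 [0.455  0.3234] ang -0.029 [0.0034 0.0148]
side24 0.103 77 [0.4558 0.3243] ang -0.006 [0.0034 0.0145]
```

View pics/k7.png

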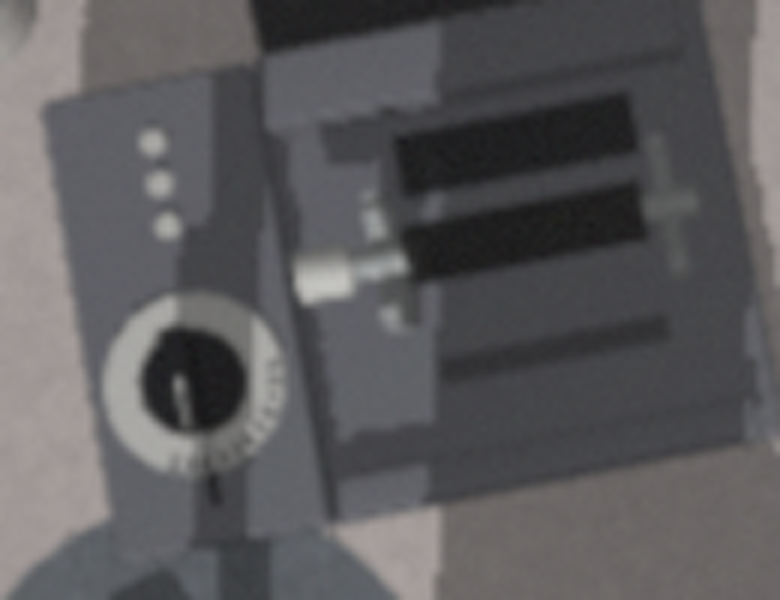

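View pics/k8.png

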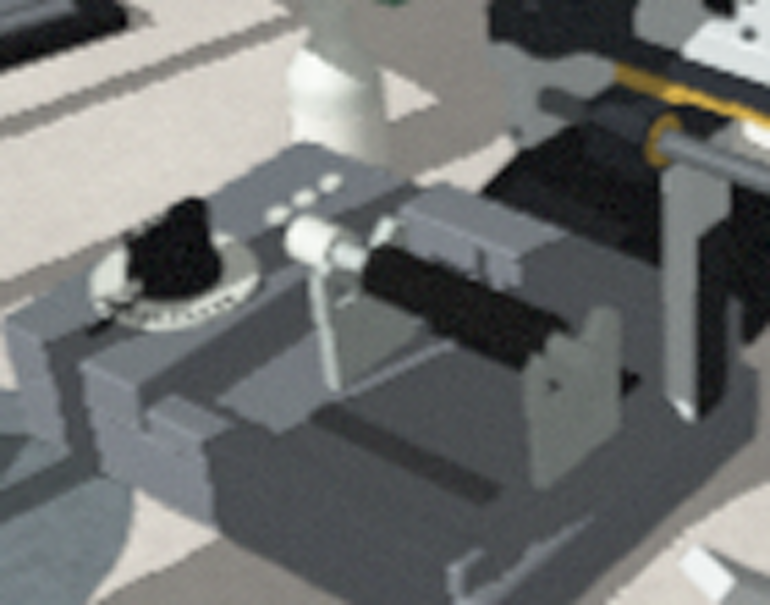

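View pics/top24.png

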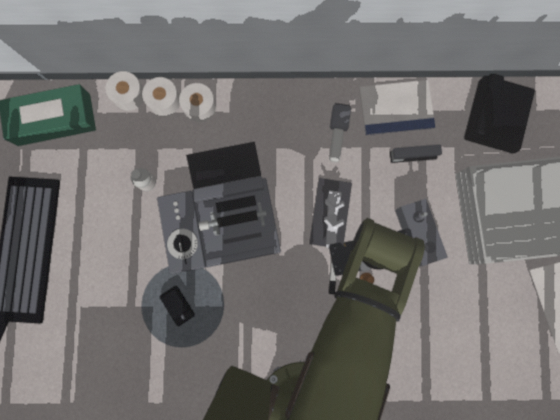

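```bash
python3 -c "
from station import ctrl
print(ctrl.get_obs()['joint_vel'].round(4)); print(ctrl.hand_in())"
```

```text
[ 0.0218 -0.002   0.005  -0.0008 -0.0029  0.0006]
the job is handed in; nothing more can be done
None
```

I completed all five steps in order and handed the job in at about 26 s of the 64 s allowed. `hand_in` gives no verdict, so these are my own last checks.

- **Roller:** it lies in both bearings with its hub at the knob's side. In the last side picture its centre was within 0.2 mm of the seat across and along, and about 2 mm low in height. The axis error was about 0°.
- **Knob:** it reads zero. The depth fits from the two cameras gave -0.03 to +0.02 rad, and the pointer lines up with the zero mark in the top picture.
- **Robot:** it is clear of everything, with the fingers hanging well above the desk.
- **Other things:** the other objects I could see in the last top picture looked unmoved. The arm covered part of that view, including the stamp and the emptied socket, and I did not measure any of them.

Some things did not go cleanly or did not agree:

- **First grip on the hub missed:** the fingers shut just above the hub. The real fingertips sit about 31 mm short of the reported TCP along the tool. I confirmed this in the pictures, corrected for it, and the second try held.
- **Cameras disagree:** the side and top cameras differ by about 3–4 mm in places. I used positions between the two.
- **Contact forces:** seating the roller in the bearings peaked at about 13 N. The sideways forces while gripping were about 6 N at the sleeve and 16 N at the knob.

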